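Sort the jig's clamp blocks with the rake probe

ROBOT

A 6-joint arm with a two-finger parallel gripper is mounted at the origin on the work surface. World frame = base frame: x ahead of the robot, y to its left, z up, the work surface at z = 0. Lengths are in m, angles in rad, forces in N, time in s.
With the tool pointing down it reaches from about 0.35 to 0.975 m from the base axis. Payload 4.9 kg.
Tool frame: the origin (TCP) lies on the centre line of the jaws, within the pads' length; the fingertips stand 22 mm ahead of it and the grasp point (between the pads) lies 3 mm ahead of it; z points along the fingers, y is the direction in which the jaws open and shut (so a half turn about z gives the same grasp; the last joint's range is limited). The gripper opens to 85 mm and grips with 20 to 120 N. Pads are 22 mm wide; open, the fingers measure 114 mm over their backs; the gripper's body (76 mm by 85 mm) begins 54 mm behind the grasp point. The pads swing forward as they close: fully open they stand 13 mm farther back than shut.
Start: joints at [-1.265, 0.053, 1.613, -0, 1.476, -0.119], TCP at [0.258, -0.569, 0.253] pointing down, gripper open.
Joint ranges: [-3.01, 3.01], [-1.01, 2.22], [0.06, 2.58], [-1.02, 4.17], [0.09, 2.62], [-3.14, 3.14]. Speed limits (rad/s): [2.57, 2.57, 3.14, 3.14, 3.14, 3.14].

INTERFACE

Orientations are given as a unit quaternion [x, y, z, w].
In Python, from station import env, grab_frame gives the robot as it stands.
- The arm moves only by the tool carry_out, never from a script. Its argument "commands" is a list of rows, each a list of 3 entries, a list of its own where there are three numbers: the shift along the tool's x, y, z normalised to -1 to 1, where 1 is 25 mm, then the turn, a rotation vector about the tool's x, y, z normalised to -1 to 1, where 1 is 5 degrees, then the closure, from -1 (fully open) to 1 (shut). In form: [[[dx, dy, dz], [ax, ay, az], fingers], ...]. A call has 1 to 8 rows; each row shifts and turns the commanded pose from where the row before left it, along the tool's axes as they then stand; what a row does not reach is not made up. A row lasts 1/10 s, in which the tool goes at most 50 mm and 8.59 degrees, less where a joint would pass 70% of its speed; a pose out of reach is approached as far as the arm can. A call with a number of a shift or a turn outside -1 to 1 is refused whole. A call with a gripper value outside its range is refused whole. The fingers move at their own pace and stop on an object; the grip force is fixed at half the most. Time passes only in rows, so rows that do not move let the fingers close. It gives the time, the measured TCP pose, the force and the opening at its end, in the units of the state.
- env.observe(): the state, without advancing time (a new reading comes with each control period).
- grab_frame(name): name is "side" or "top"; returns a dict with "color" (420x560x3 uint8, blue, green, red), "camera_matrix" (3x3 intrinsics, pixels), "k1" (the pictures are not rectified: a ray, as slopes to the right and down, at radius r is drawn at 1 + k1 r^2 times it, then the intrinsics apply), "cam_to_world" (4x4, takes a point from camera to world coordinates). Camera axes: x right, y down, z forward; pixel columns grow to the right and rows downward; lengths in m; the calibration is good to about 2 mm. A picture is of the moment at which its call begins. There is no depth.
- env.sign_off(): hands the job in, once; it reports no verdict.
The state is a dict: "time": time; "joints": joint angles; "joint_vel": joint speeds; "joint_efforts": joint torques, N m; "tcp_pos": TCP position; "tcp_rot": TCP orientation; "wrist_force": force on the tool from outside, world axes, zero at the start; "torque": the same for the moment, N m; "finger_gap": opening from 0.0 (shut) to 1.0 (fully open).
Only numpy, scipy, OpenCV 4.12 (cv2) and the standard library are available. Lean on these libraries where they do the work, as an engineer would, in place of code of your own. Each camera call takes 0.05 s, during which the arm holds its last target.

TASK

Three small dark steel clamp blocks wait to be sorted, one of which has slipped under the sharpening jig's clear base plate. Take up the rake probe and with it slide every block along the bench, never lifting one or touching one with the gripper, until it lies flat and wholly inside the three-sided nest whose brass marker has the same shape as the tag on the block: round discs pass, the bar is a reject. Then stand the probe back on its rubber rest, let go, and leave everything else where it was.

Things in the scene. Friction and masses are not known exactly. Their poses are not given: they have to be found in the camera images.
- block_round_1: dark steel block 36 (its x) x 30 (its y) x 14 mm high, about 90 g, origin at the centre of its underside, z up; on top a 2 mm high brass tag that is a round disc, 24 mm across: a pass part. It lies on the bench, or has slipped under the jig's clear plate.
- block_round_2: dark steel block 36 (its x) x 30 (its y) x 14 mm high, about 90 g, origin at the centre of its underside, z up; on top a 2 mm high brass tag that is a round disc, 24 mm across (same as the other): a pass part. It lies on the bench, or has slipped under the jig's clear plate.
- block_bar: dark steel block 36 (its x) x 30 (its y) x 14 mm high, about 90 g, origin at the centre of its underside, z up; on top a 2 mm high brass tag that is a narrow bar, 34 x 8 mm along the block's x: a reject part. It lies on the bench, or has slipped under the jig's clear plate.
- nest_round: pass nest, fixed: three-sided dark steel fence, 14 mm high, walls 5 mm thick, no floor. Inside 96 mm wide (x), 110 mm deep (y from -55 mm at the back wall to +55 mm at the open mouth, which faces the jig); origin on the bench at the middle of the inside. Marker 6 mm high behind the back wall, at y = -77 mm: brass disc 26 mm across on a dark plate 70 x 34 mm
- nest_bar: reject nest: the same fence and frame, but its marker is a brass bar 50 x 10 mm instead of the disc
- jig: fixed jig on a low clear shelf: plate 270 (x) x 120 (y) mm, underside 45, top 55 mm above the bench, open all round between four feet 16 mm across at x = +-120, y = +-48 mm. Origin on the bench under the plate's centre; its -y edge faces the nests. Clamp and post up to 300 mm high stand on the rear half (y above +15 mm)
- probe: rake probe, 180 g: upright black square handle, strip, head. Origin on the handle axis at the level of the head's underside; x along the strip to the head, z up. Handle 24 x 24 mm (faces along x and y), from 24 to 80 mm above the origin. Flat steel strip 22 mm wide, from 24 to 29 mm above the origin, from the handle to x = 146 mm; blocks stand freely under it
- probe_pocket (a point): middle of the inner face (x = 140 mm) of the head's back wall, level with its underside. Head: pocket open below and towards the handle: back wall 72 mm wide (y), 6 mm thick, 24 mm tall; two side walls 18 mm tall, 6 mm thick, run 26 mm from it towards the handle, 60 mm apart inside. Set over or behind a block, it draws it towards the handle
- rest: fixed black rubber pad 60 x 60 x 24 mm, the probe's rest: the handle's foot stands on its top while the head stands on the bench. Origin at the centre of its underside
- hex_key: bystander: steel hex key lying flat, 100 x 30 x 8 mm; origin at its underside
- thumb_nut: bystander: brass thumb nut, 26 mm across, 17 mm tall; origin at its underside
- collar: bystander: brass ring lying on top of the clear plate, 28 mm across, 12 mm tall; origin at its underside
- oil_bottle: bystander: white bottle, 48 mm across, 110 mm tall; origin at its underside
- stone_stick: bystander: sharpening stone on an aluminium strip, 150 x 16 x 16 mm; origin at its underside
- grit_jar: bystander: amber jar, 60 mm across, 70 mm tall; origin at its underside
Not all that is in view belongs to the job. Leave any blue, purple or turquoise look-alike of the nest_round alone.

How it is judged:
On the way, in this order (a step that is already met when the one before it is completed fails the run):
1. the probe is taken up from its rest (distance of probe from where it was at the start of the episode above 0.03 m), for 0.1 s.
2. no block is left under the clear plate (not ((y of block_round_1 in the frame of jig between -0.075 and 0.075 m and x of block_round_1 in the frame of jig between -0.15 and 0.15 m) or (y of block_round_2 in the frame of jig between -0.075 and 0.075 m and x of block_round_2 in the frame of jig between -0.15 and 0.15 m) or (y of block_bar in the frame of jig between -0.075 and 0.075 m and x of block_bar in the frame of jig between -0.15 and 0.15 m))), for 0.1 s.
3. all three blocks lie in their nests (x of block_round_1 in the frame of nest_round between -0.045 and 0.045 m and y of block_round_1 in the frame of nest_round between -0.056 and 0.04 m and height (world z) of each of block_round_1, block_round_2, block_bar below 0.006 m and angle between each of block_round_1, block_round_2, block_bar's own z axis and vertical below 0.12 rad and x of block_round_2 in the frame of nest_round between -0.045 and 0.045 m and y of block_round_2 in the frame of nest_round between -0.056 and 0.04 m and x of block_bar in the frame of nest_bar between -0.045 and 0.045 m and y of block_bar in the frame of nest_bar between -0.056 and 0.04 m), for 0.2 s.
At the end, for the whole second after the job is handed in: Each block lies flat and at rest in the nest whose marker matches its tag, wholly past the mouth (centre at most 40 mm from the nest origin towards the mouth); the probe stands level on its rest (handle axis within 26 mm of the pad centre), released (all of step 3 and linear speed of each of block_round_1, block_round_2, block_bar, probe below 0.02 m/s and horizontal distance between probe and rest below 0.026 m and height (world z) of probe between -0.006 and 0.006 m and angle between probe's own z axis and vertical below 0.08 rad); the robot touches nothing.
It fails at once if a block is touched by the gripper's fingers or the arm (contact force between any of the fingers, the arm and block_round_1 above 0.3 N or contact force between any of the fingers, the arm and block_round_2 above 0.3 N or contact force between any of the fingers, the arm and block_bar above 0.3 N).
It fails at once if a block is lifted or tipped over (height (world z) of any of block_round_1, block_round_2, block_bar above 0.012 m or angle between any of block_round_1, block_round_2, block_bar's own z axis and vertical above 0.6 rad).
It fails at once if a bystander is moved by more than 25 mm (distance of any of hex_key, thumb_nut, collar, oil_bottle, stone_stick, grit_jar from where it was at the start of the episode above 0.025 m).
It also fails if it takes over 69 s, if anything falls off the work surface, if the arm or the gripper's body presses on something with over 40 N, if the wrist force passes 120 N, or if a joint passes its speed limit or range.

## Working session

There is one attempt and no reset: what is moved stays moved. The work goes in short steps, Python scripts to look and compute and a tool call to move; the robot and the scene stay as the last step left them, time stands still between calls to the robot, and variables do not carry over. Pictures are saved under pics/ and viewed, and the job is handed in when it is done.

Besides the shell and the picture viewer there is one more tool, called after ">>>" as name(argument=value, ...), one argument or row to a line, values as JSON. carry_out: Moves the arm, as the interface text tells. Scaled input: -1 to 1 covers 25 mm each way for a shift and 5 degrees each way for a turn. Its arguments: {"type":"object","properties":{"commands":{"type":"array"}},"required":["commands"]}

```bash
ls; mkdir -p pics
python3 - <<'E'
from station import env, grab_frame
import cv2
print(env.observe())
for n in("top","side"):
    f=grab_frame(n); cv2.imwrite(f"pics/{n}0.png",f["color"]); print(n,f["camera_matrix"],f["k1"],f["cam_to_world"])
    import pickle; pickle.dump(f,open(f"{n}0.pkl","wb"))
E
```

```text
pics
{'time': 0.0, 'joints': array([-1.26498977e+00,  5.33547291e-02,  1.61425054e+00,  2.54779758e-06,
        1.47598604e+00, -1.19015928e-01]), 'joint_vel': array([ 7.48111135e-04,  8.22031300e-04, -5.65718260e-04,  3.34522846e-04,
       -4.09242137e-05, -1.23933166e-03]), 'joint_efforts': array([-7.40398336e-04, -3.93680727e+01, -3.70175135e+01, -1.03973409e-04,
        7.09867571e-03,  2.81515935e-05]), 'tcp_pos': array([ 0.25742252, -0.56891395,  0.25209024]), 'tcp_rot': array([ 9.77524963e-01,  2.10817336e-01, -9.19344419e-05, -9.95091513e-04]), 'wrist_force': array([-0.41542781, -0.70381731,  0.70962127]), 'torque': array([ 0.04343665, -0.00312047, -0.0319225 ]), 'finger_gap': 0.9968954745765661}
top [[443.27323615   0.         277.67696478]
 [  0.         443.27323615 204.64927416]
 [  0.           0.           1.        ]] -0.11290414438785093 [[-0.00473211 -0.99246502  0.12243687  0.40040933]
 [-0.99980259  0.00233287 -0.01973167 -0.04343044]
 [ 0.01929737 -0.12250607 -0.99228014  1.13285196]
 [ 0.          0.          0.          1.        ]]
side [[545.11213092   0.         276.59267652]
 [  0.         545.11213092 213.07892506]
 [  0.           0.           1.        ]] 0.06758653338438783 [[ 0.99256049 -0.0879732   0.08416882  0.41394499]
 [-0.12066849 -0.61875188  0.77626363 -1.1798355 ]
 [-0.01621078 -0.78064513 -0.62476427  0.96199949]
 [ 0.          0.          0.          1.        ]]
```

View pics/top0.png

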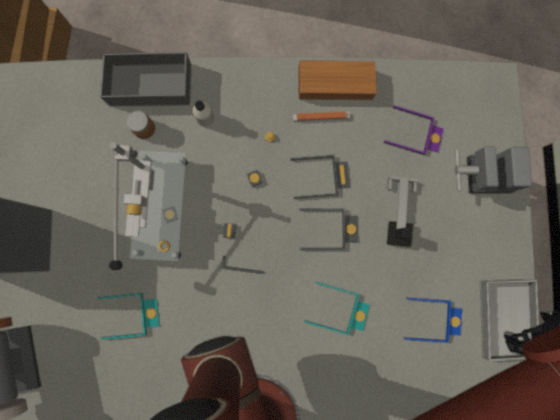

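View pics/side0.png

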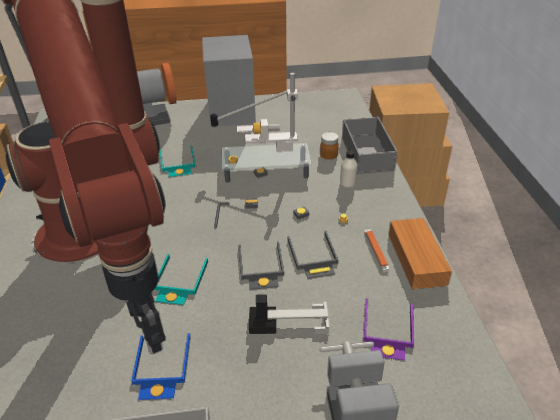

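```bash
cat > h.py <<'E'
import numpy as np, cv2, pickle
from station import env, grab_frame
def ray(f,u,v):
    K=f["camera_matrix"];k=f["k1"]
    d=np.array([(u-K[0,2])/K[0,0],(v-K[1,2])/K[1,1]]);s=d.copy()
    for _ in range(30): s=d/(1+k*(s@s))
    T=np.array(f["cam_to_world"]); return T[:3,3],T[:3,:3]@np.array([s[0],s[1],1])
def p2w(f,u,v,z):
    o,d=ray(f,u,v); return o+d*(z-o[2])/d[2]
def w2p(f,p):
    T=np.array(f["cam_to_world"]);K=f["camera_matrix"]
    q=T[:3,:3].T@(np.array(p)-T[:3,3]); s=q[:2]/q[2]; s=s*(1+f["k1"]*(s@s))
    return np.array([K[0,0]*s[0]+K[0,2],K[1,1]*s[1]+K[1,2]])
def crop(f,u0,v0,u1,v1,sc,name):
    c=cv2.resize(f["color"][v0:v1,u0:u1],None,fx=sc,fy=sc,interpolation=cv2.INTER_CUBIC); cv2.imwrite("pics/"+name,c)
def load(n): return pickle.load(open(n,"rb"))
def snap(n,name):
    f=grab_frame(n); pickle.dump(f,open(name+".pkl","wb")); cv2.imwrite(f"pics/{name}.png",f["color"]); return f
E
python3 - <<'E'
from h import *
t=load("top0.pkl");s=load("side0.pkl")
crop(t,100,130,290,280,4,"t_left.png")
crop(t,280,140,440,260,5,"t_right.png")
crop(s,190,120,350,240,5,"s_left.png")
crop(s,210,220,350,350,5,"s_right.png")
E
```

```text
(no output)
```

View pics/t_left.png

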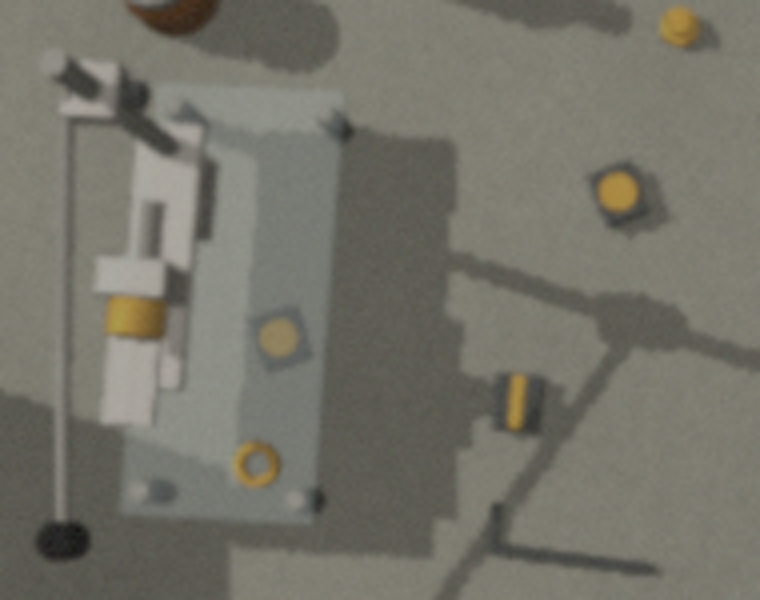

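View pics/t_right.png

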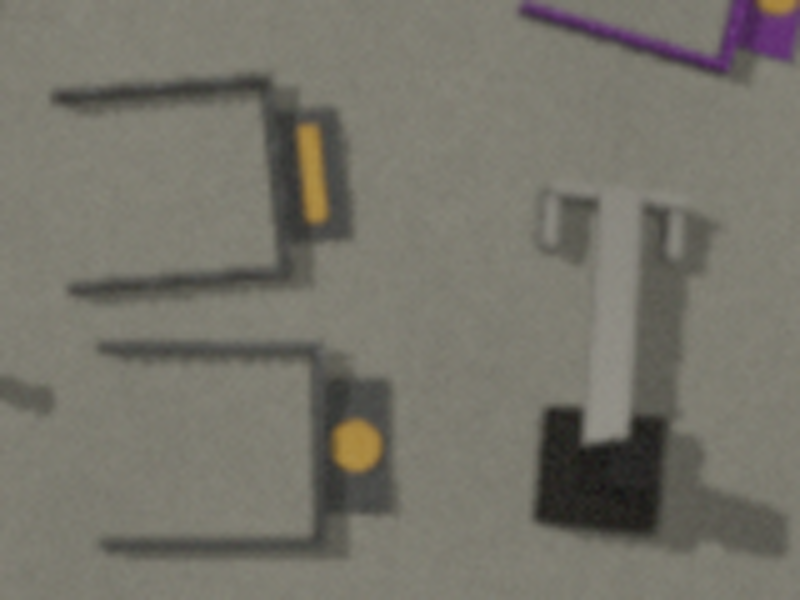

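View pics/s_left.png

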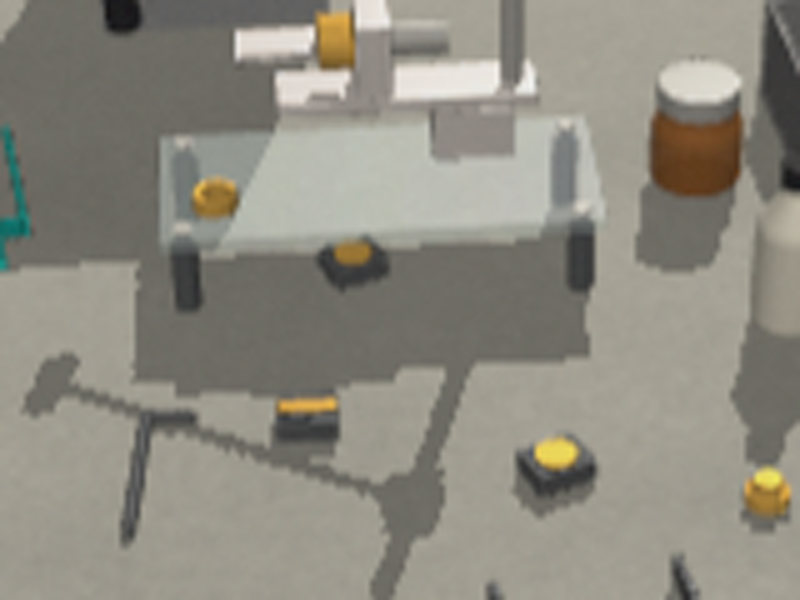

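View pics/s_right.png

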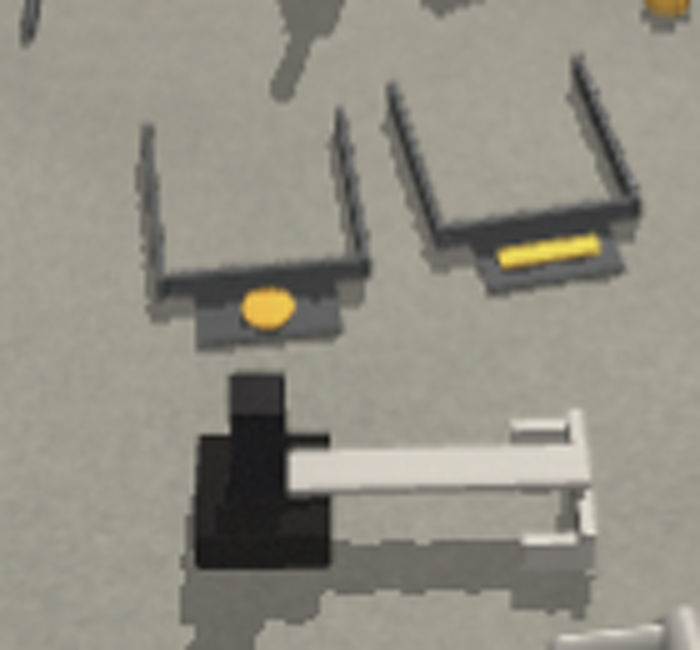

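```bash
cat > m.py <<'E'
from h import *
t=load("top0.pkl");s=load("side0.pkl")
def T(l,U,V,z):
    o=(100,130,4) if l=='L' else (280,140,5)
    return p2w(t,(U+.5)/o[2]-.5+o[0],(V+.5)/o[2]-.5+o[1],z)
def S(l,U,V,z):
    o=(190,120,5) if l=='L' else (210,220,5)
    return p2w(s,(U+.5)/o[2]-.5+o[0],(V+.5)/o[2]-.5+o[1],z)
P=lambda n,a:print(n,np.round(a,4)[:2])
P("bar top",T('L',518,403,.016));P("bar side",S('L',308,407,.016))
P("rnd free top",T('L',618,191,.016));P(" side",S('L',556,453,.016))
P("rnd under top",T('L',279,337,.016));P(" side",S('L',352,252,.016))
P("nestR marker",T('R',357,446,.006));P(" side",S('R',268,309,.006))
P("nestB marker",T('R',312,173,.006));P(" side",S('R',549,252,.006))
for U,V in((103,350),(319,350),(321,545),(103,545)):P("nestR corner",T('R',U,V,.014))
for U,V in((57,97),(265,84),(287,271),(72,290)):P("nestB corner",T('R',U,V,.014))
for U,V in((548,408),(667,420),(655,530),(537,520)):P("rest",T('R',U,V,.024))
P("handle top side",S('R',257,380,.08));P("handle near top edge side",S('R',257,415,.08))
P("head strip end top",T('R',619,195,.029));P("strip handle end",T('R',608,440,.029))
P("headL",T('R',545,192,.024));P("headR",T('R',693,206,.024))
P("jig corners",T('L',160,88,.055));P("",T('L',343,94,.055));P("",T('L',312,521,.055));P("",T('L',122,512,.055))
P("collar",T('L',256,464,.061)); P("nut",T('L',680,27,.017))
P("hex",T('L',495,508,.004));P("hex",T('L',497,548,.004));P("hex",T('L',657,570,.004))
E
python3 m.py
```

```text
bar top [0.4732 0.057 ]
bar side [0.4761 0.0607]
rnd free top [ 0.6087 -0.0057]
 side [ 0.6099 -0.0012]
rnd under top [0.5153 0.2094]
 side [0.5164 0.2138]
nestR marker [ 0.4767 -0.2534]
 side [ 0.4785 -0.2508]
nestB marker [ 0.6188 -0.2334]
 side [ 0.6205 -0.2309]
nestR corner [ 0.5256 -0.1229]
nestR corner [ 0.5253 -0.2335]
nestR corner [ 0.4261 -0.2324]
nestR corner [ 0.4268 -0.1219]
nestB corner [ 0.6571 -0.1006]
nestB corner [ 0.6642 -0.2087]
nestB corner [ 0.5661 -0.2179]
nestB corner [ 0.5565 -0.1074]
rest [ 0.4942 -0.3487]
rest [ 0.4877 -0.4105]
rest [ 0.4318 -0.4021]
rest [ 0.4375 -0.3412]
handle top side [ 0.4645 -0.3645]
handle near top edge side [ 0.4625 -0.3846]
head strip end top [ 0.6032 -0.3885]
strip handle end [ 0.4774 -0.3777]
headL [ 0.6056 -0.3512]
headR [ 0.5985 -0.4291]
jig corners [0.668  0.2803]
 [0.6633 0.1646]
 [0.3993 0.1781]
 [0.4043 0.295 ]
collar [0.4335 0.2115]
nut [ 0.7165 -0.0456]
hex [0.4074 0.0723]
hex [0.3822 0.0708]
hex [ 0.3682 -0.0302]
```

```bash
cat >> h.py <<'E'
from scipy.spatial.transform import Rotation as R
def st(pr=True):
    o=env.observe(); M=R.from_quat(o["tcp_rot"]).as_matrix(); th=np.degrees(np.arctan2(M[1,0],M[0,0]))
    if pr: print("t",round(o["time"],2),"tcp",np.round(o["tcp_pos"],4),"yaw",round(th,2),"tilt",np.round(M[:2,2],4),"F",np.round(o["wrist_force"],1),"gap",round(o["finger_gap"],3),"q",np.round(o["joints"],2))
    return o["tcp_pos"],th
def plan(target,yaw,n,g,cur=None):
    p,th=st() if cur is None else cur
    target=np.array(target); d=(target-p)/n; da=(yaw-th)/n; rows=[]
    for i in range(n):
        a=np.radians(th+da*i); x=np.array([np.cos(a),np.sin(a)]); y=np.array([np.sin(a),-np.cos(a)])
        rows.append([[round(float(d[:2]@x/.025),2),round(float(d[:2]@y/.025),2),round(float(-d[2]/.025),2)],[0,0,round(-da/5,2)],g])
    print(rows)
E
python3 -c "
from h import *
plan([.463,-.375,.13],-5,14,-1)
plan([.463,-.375,.056],-5,8,-1,(np.array([.463,-.375,.13]),-5))"
```

```text
t 0.1 tcp [ 0.2574 -0.5689  0.2522] yaw 24.34 tilt [-0.0005  0.0018] F [-0.1 -0.1 -1. ] gap 0.998 q [-1.27  0.05  1.61  0.    1.48 -0.12]
[[[0.76, -0.26, 0.35], [0, 0, np.float64(0.42)], -1], [[0.75, -0.29, 0.35], [0, 0, np.float64(0.42)], -1], [[0.74, -0.32, 0.35], [0, 0, np.float64(0.42)], -1], [[0.73, -0.34, 0.35], [0, 0, np.float64(0.42)], -1], [[0.72, -0.37, 0.35], [0, 0, np.float64(0.42)], -1], [[0.7, -0.4, 0.35], [0, 0, np.float64(0.42)], -1], [[0.69, -0.42, 0.35], [0, 0, np.float64(0.42)], -1], [[0.67, -0.45, 0.35], [0, 0, np.float64(0.42)], -1], [[0.66, -0.47, 0.35], [0, 0, np.float64(0.42)], -1], [[0.64, -0.5, 0.35], [0, 0, np.float64(0.42)], -1], [[0.62, -0.52, 0.35], [0, 0, np.float64(0.42)], -1], [[0.6, -0.54, 0.35], [0, 0, np.float64(0.42)], -1], [[0.58, -0.56, 0.35], [0, 0, np.float64(0.42)], -1], [[0.56, -0.58, 0.35], [0, 0, np.float64(0.42)], -1]]
[[[0.0, 0.0, 0.37], [0, 0, -0.0], -1], [[0.0, 0.0, 0.37], [0, 0, -0.0], -1], [[0.0, 0.0, 0.37], [0, 0, -0.0], -1], [[0.0, 0.0, 0.37], [0, 0, -0.0], -1], [[0.0, 0.0, 0.37], [0, 0, -0.0], -1], [[0.0, 0.0, 0.37], [0, 0, -0.0], -1], [[0.0, 0.0, 0.37], [0, 0, -0.0], -1], [[0.0, 0.0, 0.37], [0, 0, -0.0], -1]]
```

Look-alikes, top view:
- **Nests:** the dark ones at (317,177), bar, and (324,230), disc, are the real ones. Purple (411,130), teal (122,316) and (333,307), and blue (427,320) are decoys.
- **Blocks:** bar (229,231), disc (254,178), and a disc under the plate (170,214). The collar (164,246) and nut (270,137) are not blocks.
- **Probe:** its handle is on the black pad at (400,233) and its head is at (403,187). The jig rod is not the probe.

The close crops confirm these choices.

>>> carry_out(
  commands=[
    [[0.76, -0.26, 0.35], [0, 0, 0.42], -1],
    [[0.75, -0.29, 0.35], [0, 0, 0.42], -1],
    [[0.74, -0.32, 0.35], [0, 0, 0.42], -1],
    [[0.73, -0.34, 0.35], [0, 0, 0.42], -1],
    [[0.72, -0.37, 0.35], [0, 0, 0.42], -1],
    [[0.7, -0.4, 0.35], [0, 0, 0.42], -1],
    [[0.69, -0.42, 0.35], [0, 0, 0.42], -1],
    [[0.67, -0.45, 0.35], [0, 0, 0.42], -1],
  ],
)

```text
time: 0.9
tcp_pos: [0.3752, -0.4579, 0.1823]
tcp_rot: [0.998, 0.065, -0.0, -0.0]
wrist_force: [0.8, 0.5, -0.1]
finger_gap: 0.997
```

>>> carry_out(
  commands=[
    [[0.66, -0.47, 0.35], [0, 0, 0.42], -1],
    [[0.64, -0.5, 0.35], [0, 0, 0.42], -1],
    [[0.62, -0.52, 0.35], [0, 0, 0.42], -1],
    [[0.6, -0.54, 0.35], [0, 0, 0.42], -1],
    [[0.58, -0.56, 0.35], [0, 0, 0.42], -1],
    [[0.56, -0.58, 0.35], [0, 0, 0.42], -1],
    [[0, 0, 0], [0, 0, 0], -1],
  ],
)

```text
time: 1.6
tcp_pos: [0.4636, -0.3734, 0.1286]
tcp_rot: [0.999, -0.043, -0.001, -0.002]
wrist_force: [-0.1, -0.1, 0.1]
finger_gap: 1.004
```

```bash
python3 -c "
from h import *
st()
f=snap('top','top1');crop(f,280,140,440,260,5,'t1.png')
f=snap('side','side1');crop(f,210,200,350,350,4,'s1.png')"
```

```text
t 1.6 tcp [ 0.4636 -0.3734  0.1286] yaw -4.92 tilt [-0.0024  0.0032] F [-0.1 -0.1  0.1] gap 1.004 q [-0.8   0.09  1.79  0.    1.27  0.85]
```

View pics/s1.png

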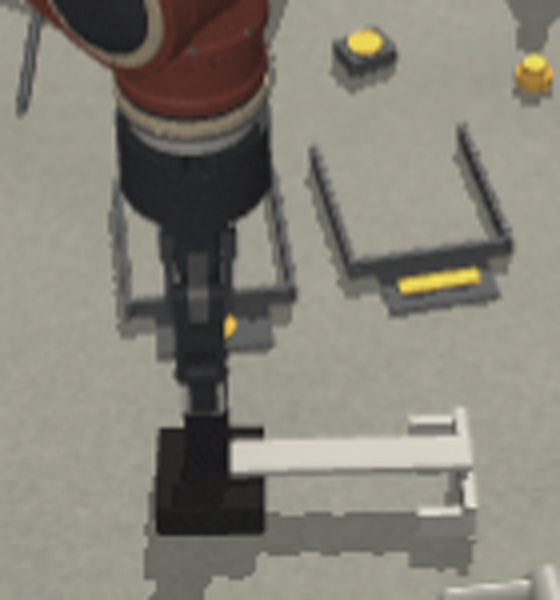

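The gripper sits centred over the handle, and the probe is undisturbed. Descending.

>>> carry_out(
  commands=[
    [[0, 0.06, 0.4], [0, 0, 0], -1],
    [[0, 0, 0.4], [0, 0, 0], -1],
    [[0, 0, 0.4], [0, 0, 0], -1],
    [[0, 0, 0.4], [0, 0, 0], -1],
    [[0, 0, 0.4], [0, 0, 0], -1],
    [[0, 0, 0.4], [0, 0, 0], -1],
    [[0, 0, 0.4], [0, 0, 0], -1],
    [[0, 0, 0.1], [0, 0, 0], -1],
  ],
)

```text
time: 2.5
tcp_pos: [0.4625, -0.3766, 0.0564]
tcp_rot: [0.999, -0.044, -0.001, -0.001]
wrist_force: [-0.0, 0.4, -0.6]
finger_gap: 0.997
```

>>> carry_out(
  commands=[
    [[0, 0, 0], [0, 0, 0], 1],
    [[0, 0, 0], [0, 0, 0], 1],
    [[0, 0, 0], [0, 0, 0], 1],
    [[0, 0, 0], [0, 0, 0], 1],
    [[0, 0, 0], [0, 0, 0], 1],
    [[0, 0, 0], [0, 0, 0], 1],
  ],
)

```text
time: 3.1
tcp_pos: [0.4636, -0.3777, 0.0591]
tcp_rot: [0.999, -0.044, 0.0, 0.0]
wrist_force: [0.0, 0.4, 1.9]
finger_gap: 0.276
```

```bash
python3 -c "
from h import *
st()
f=snap('side','side2');crop(f,210,200,350,350,4,'s2.png')"
```

```text
t 3.1 tcp [ 0.4636 -0.3777  0.0591] yaw -5.06 tilt [ 0.0009 -0.0008] F [0.  0.4 1.9] gap 0.276 q [-0.81  0.18  1.82  0.    1.14  0.85]
```

View pics/s2.png

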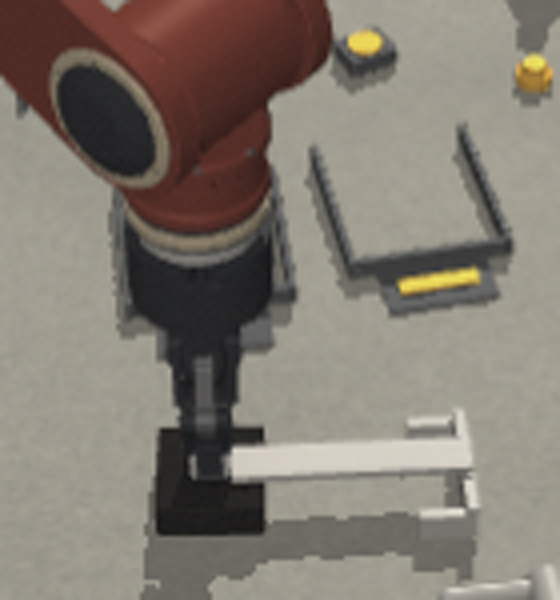

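>>> carry_out(
  commands=[
    [[0, 0, -0.3], [0, 0, 0], 1],
    [[0, 0, -0.5], [0, 0, 0], 1],
    [[0, 0, -0.6], [0, 0, 0], 1],
    [[0, 0, 0], [0, 0, 0], 1],
    [[0, 0, 0], [0, 0, 0], 1],
  ],
)

```text
time: 3.65
tcp_pos: [0.4636, -0.3778, 0.0944]
tcp_rot: [0.999, -0.044, 0.001, 0.001]
wrist_force: [0.3, 0.3, -1.7]
finger_gap: 0.275
```

```bash
python3 -c "
from h import *
st()
f=snap('side','side3');crop(f,210,200,350,350,4,'s3.png')
st()
f=snap('top','top3');crop(f,280,140,440,260,5,'t3.png')
st()
"
```

```text
t 3.65 tcp [ 0.4636 -0.3778  0.0944] yaw -5.06 tilt [ 0.0013 -0.0015] F [ 0.3  0.3 -1.7] gap 0.275 q [-0.81  0.14  1.8  -0.    1.2   0.85]
t 3.7 tcp [ 0.4632 -0.3773  0.0935] yaw -5.06 tilt [ 0.0002 -0.0002] F [-0.1 -0.3 -1.8] gap 0.274 q [-0.81  0.14  1.8  -0.    1.2   0.85]
t 3.75 tcp [ 0.4629 -0.3771  0.0929] yaw -5.06 tilt [-0.0005  0.0005] F [ 0.2  0.1 -1.6] gap 0.275 q [-0.81  0.14  1.8  -0.    1.2   0.85]
```

View pics/s3.png

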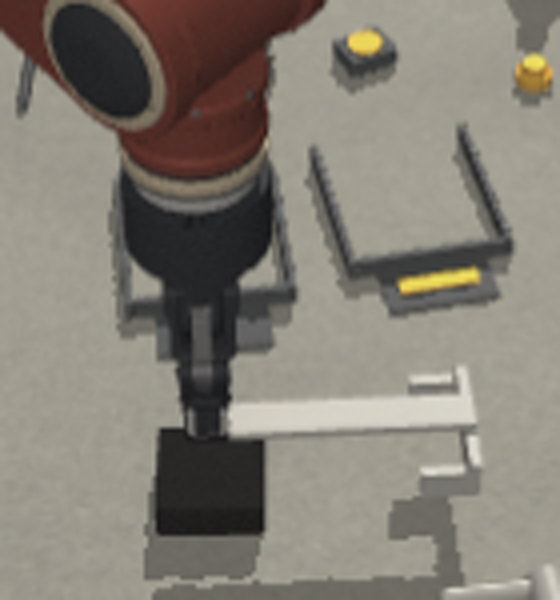

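View pics/t3.png

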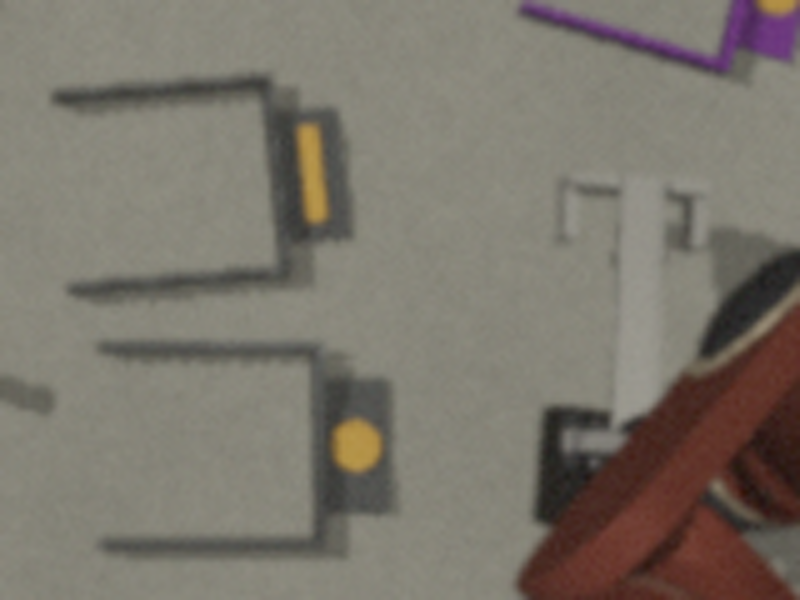

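```bash
python3 -c "
from h import *
t=load('top3.pkl');s=load('side3.pkl')
T=lambda U,V,z:p2w(t,(U+.5)/5-.5+280,(V+.5)/5-.5+140,z)
S=lambda U,V,z:p2w(s,(U+.5)/4-.5+210,(V+.5)/4-.5+200,z)
# strip edges both: top view left/right edges at outer end and near handle
for z in (.064,):
  print('T end',T(641,177,z),'near',T(640,400,z))
  print('T head wall',T(565,182,z-.005),T(708,185,z-.005))
  print('S strip far-edge',S(460,397,z),S(230,406,z),' near-edge',S(472,428,z),S(230,438,z))
p=np.array([.4629,-.3771]);
for yaw in(-5,-3,-7):
  a=np.radians(yaw);x=np.array([np.cos(a),np.sin(a)]);y=np.array([-x[1],x[0]])
  for zz in(.059,.064,.069):
    e=[np.r_[p+x*146+y*k if 0 else p+x*.146+y*k,zz] for k in(.011,-.011)]
    print(yaw,zz,[np.round((w2p(t,q)-[280,140]+.5)*5-.5) for q in e],[np.round((w2p(s,q)-[210,200]+.5)*4-.5) for q in e])
"
```

```text
T end [ 0.6059442  -0.38921468  0.064     ] near [ 0.49450901 -0.38397955  0.064     ]
T head wall [ 0.60423947 -0.3518328   0.059     ] [ 0.60295722 -0.42520066  0.059     ]
S strip far-edge [ 0.60297497 -0.37814645  0.064     ] [ 0.47710624 -0.36771185  0.064     ]  near-edge [ 0.60514228 -0.40097318  0.064     ] [ 0.47465518 -0.39050052  0.064     ]
-5 0.059 [array([617., 172.]), array([660., 176.])] [array([471., 403.]), array([476., 434.])]
-5 0.064 [array([620., 170.]), array([663., 174.])] [array([472., 397.]), array([476., 427.])]
-5 0.069 [array([623., 168.]), array([667., 172.])] [array([472., 391.]), array([476., 421.])]
-3 0.059 [array([608., 172.]), array([650., 175.])] [array([469., 396.]), array([475., 426.])]
-3 0.064 [array([610., 170.]), array([654., 173.])] [array([470., 390.]), array([476., 420.])]
-3 0.069 [array([613., 168.]), array([657., 171.])] [array([470., 384.]), array([476., 414.])]
-7 0.059 [array([627., 173.]), array([670., 178.])] [array([473., 410.]), array([476., 441.])]
-7 0.064 [array([630., 171.]), array([673., 176.])] [array([473., 404.]), array([476., 435.])]
-7 0.069 [array([634., 169.]), array([677., 174.])] [array([474., 398.]), array([477., 428.])]
```

```bash
python3 -c "
from h import *
plan([.609,-.1125,.093],90,20,1)"
```

```text
t 3.75 tcp [ 0.4629 -0.3771  0.0929] yaw -5.06 tilt [-0.0005  0.0005] F [ 0.2  0.1 -1.6] gap 0.275 q [-0.81  0.14  1.8  -0.    1.2   0.85]
[[[0.24, -0.55, -0.0], [0, 0, np.float64(-0.95)], 1], [[0.29, -0.53, -0.0], [0, 0, np.float64(-0.95)], 1], [[0.33, -0.5, -0.0], [0, 0, np.float64(-0.95)], 1], [[0.37, -0.48, -0.0], [0, 0, np.float64(-0.95)], 1], [[0.41, -0.44, -0.0], [0, 0, np.float64(-0.95)], 1], [[0.45, -0.41, -0.0], [0, 0, np.float64(-0.95)], 1], [[0.48, -0.37, -0.0], [0, 0, np.float64(-0.95)], 1], [[0.51, -0.33, -0.0], [0, 0, np.float64(-0.95)], 1], [[0.53, -0.29, -0.0], [0, 0, np.float64(-0.95)], 1], [[0.55, -0.24, -0.0], [0, 0, np.float64(-0.95)], 1], [[0.57, -0.19, -0.0], [0, 0, np.float64(-0.95)], 1], [[0.59, -0.14, -0.0], [0, 0, np.float64(-0.95)], 1], [[0.6, -0.1, -0.0], [0, 0, np.float64(-0.95)], 1], [[0.6, -0.05, -0.0], [0, 0, np.float64(-0.95)], 1], [[0.6, 0.0, -0.0], [0, 0, np.float64(-0.95)], 1], [[0.6, 0.05, -0.0], [0, 0, np.float64(-0.95)], 1], [[0.6, 0.1, -0.0], [0, 0, np.float64(-0.95)], 1], [[0.58, 0.15, -0.0], [0, 0, np.float64(-0.95)], 1], [[0.57, 0.2, -0.0], [0, 0, np.float64(-0.95)], 1], [[0.55, 0.25, -0.0], [0, 0, np.float64(-0.95)], 1]]
```

>>> carry_out(
  commands=[
    [[0.24, -0.55, 0], [0, 0, -0.95], 1],
    [[0.29, -0.53, 0], [0, 0, -0.95], 1],
    [[0.33, -0.5, 0], [0, 0, -0.95], 1],
    [[0.37, -0.48, 0], [0, 0, -0.95], 1],
    [[0.41, -0.44, 0], [0, 0, -0.95], 1],
    [[0.45, -0.41, 0], [0, 0, -0.95], 1],
    [[0.48, -0.37, 0], [0, 0, -0.95], 1],
    [[0.51, -0.33, 0], [0, 0, -0.95], 1],
  ],
)

```text
time: 4.55
tcp_pos: [0.5213, -0.2706, 0.0924]
tcp_rot: [0.958, 0.285, -0.001, -0.001]
wrist_force: [0.3, 0.1, -2.4]
finger_gap: 0.276
```

>>> carry_out(
  commands=[
    [[0.53, -0.29, 0], [0, 0, -0.95], 1],
    [[0.55, -0.24, 0], [0, 0, -0.95], 1],
    [[0.57, -0.19, 0], [0, 0, -0.95], 1],
    [[0.59, -0.14, 0], [0, 0, -0.95], 1],
    [[0.6, -0.1, 0], [0, 0, -0.95], 1],
    [[0.6, -0.05, 0], [0, 0, -0.95], 1],
    [[0.6, 0, 0], [0, 0, -0.95], 1],
    [[0.6, 0.05, 0], [0, 0, -0.95], 1],
  ],
)

```text
time: 5.35
tcp_pos: [0.5792, -0.165, 0.0923]
tcp_rot: [0.813, 0.582, -0.0, -0.001]
wrist_force: [0.1, 0.1, -2.5]
finger_gap: 0.271
```

>>> carry_out(
  commands=[
    [[0.6, 0.1, 0], [0, 0, -0.95], 1],
    [[0.58, 0.15, 0], [0, 0, -0.95], 1],
    [[0.57, 0.2, 0], [0, 0, -0.95], 1],
    [[0.55, 0.25, 0], [0, 0, -0.95], 1],
    [[0, 0, 0], [0, 0, 0], 1],
    [[0, 0, 0], [0, 0, 0], 1],
  ],
)

```text
time: 5.95
tcp_pos: [0.6082, -0.1129, 0.0926]
tcp_rot: [0.708, 0.706, -0.001, -0.0]
wrist_force: [0.3, -0.1, -1.7]
finger_gap: 0.274
```

```bash
python3 -c "
from h import *
st()
f=snap('top','top4');crop(f,180,130,340,250,5,'t4.png')
f=snap('side','side4');crop(f,190,150,350,270,5,'s4.png')
st()
"
```

```text
t 5.95 tcp [ 0.6082 -0.1129  0.0926] yaw 89.88 tilt [-0.0014 -0.0001] F [ 0.3 -0.1 -1.7] gap 0.274 q [-0.3   0.19  1.75 -0.    1.21 -0.3 ]
t 6.05 tcp [ 0.6081 -0.1134  0.0928] yaw 89.85 tilt [-0.0009 -0.0001] F [ 0.3 -0.  -1.8] gap 0.274 q [-0.3   0.19  1.75 -0.    1.21 -0.3 ]
```

View pics/t4.png

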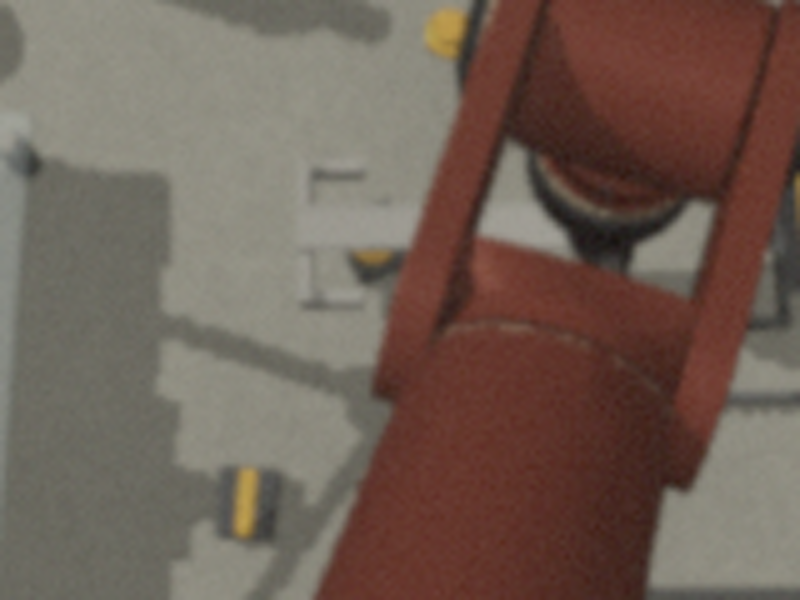

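View pics/s4.png

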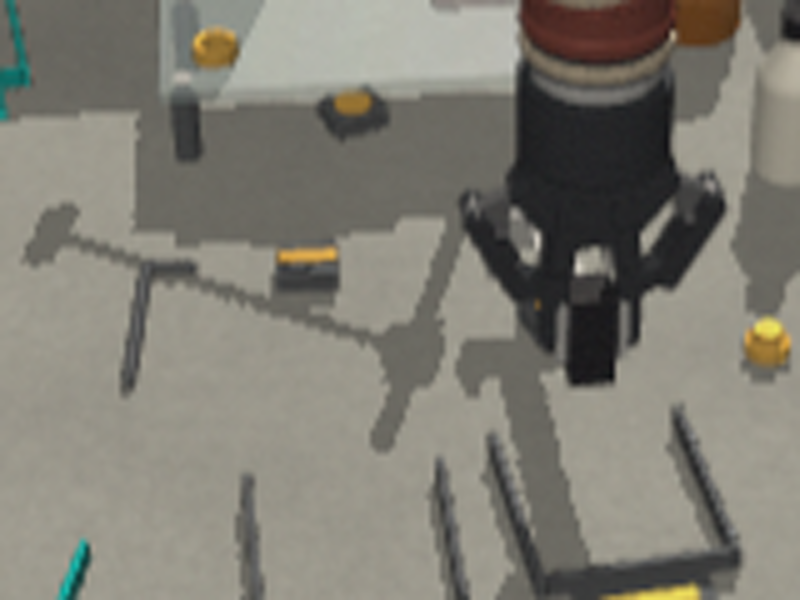

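```bash
python3 -c "
from h import *
t=load('top4.pkl')
T=lambda U,V,z:np.round(p2w(t,(U+.5)/5-.5+180,(V+.5)/5-.5+130,z)[:2],4)
print('wall ends',T(305,167,.059),T(304,302,.059),'sidewall tips',T(365,168,.053),T(365,300,.053),'strip end edges',T(302,205,.064),T(302,247,.064),'strip far',T(410,203,.064),T(410,248,.064))
"
```

```text
wall ends [0.6368 0.0263] [0.5693 0.0264] sidewall tips [ 0.6376 -0.0031] [ 0.5712 -0.0033] strip end edges [0.6167 0.0274] [0.5957 0.0272] strip far [ 0.6176 -0.0256] [ 0.5951 -0.0256]
```

>>> carry_out(
  commands=[
    [[0.04, 0.16, 0.2], [0, 0, 0], 1],
    [[0, 0, 0.3], [0, 0, 0], 1],
    [[0, 0, 0.3], [0, 0, 0], 1],
    [[0, 0, 0.3], [0, 0, 0], 1],
    [[0, 0, 0.2], [0, 0, 0], 1],
    [[0, 0, 0], [0, 0, 0], 1],
  ],
)

```text
time: 6.65
tcp_pos: [0.6121, -0.1118, 0.0596]
tcp_rot: [0.708, 0.707, -0.0, -0.001]
wrist_force: [-0.8, 0.1, -1.1]
finger_gap: 0.277
```

```bash
python3 -c "
from h import *
st()
f=snap('top','top5');crop(f,180,130,340,250,5,'t5.png')
f=snap('side','side5');crop(f,190,150,350,270,5,'s5.png')
st()
"
```

```text
t 6.65 tcp [ 0.6121 -0.1118  0.0596] yaw 89.92 tilt [-0.0015  0.0006] F [-0.8  0.1 -1.1] gap 0.277 q [-0.3   0.24  1.75  0.    1.15 -0.3 ]
t 6.75 tcp [ 0.6127 -0.1119  0.0607] yaw 89.94 tilt [-0.0002  0.0001] F [ 0.1  0.  -2.6] gap 0.277 q [-0.3   0.24  1.75 -0.    1.15 -0.3 ]
```

View pics/t5.png

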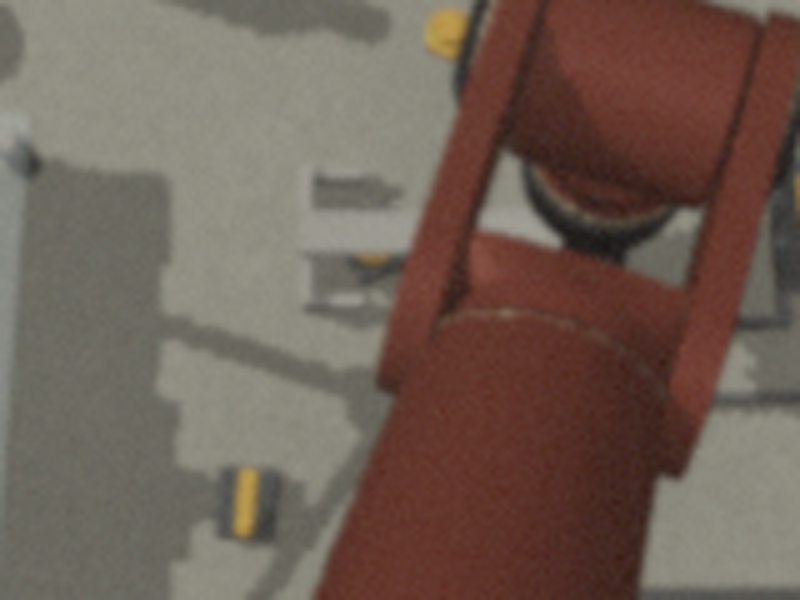

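View pics/s5.png

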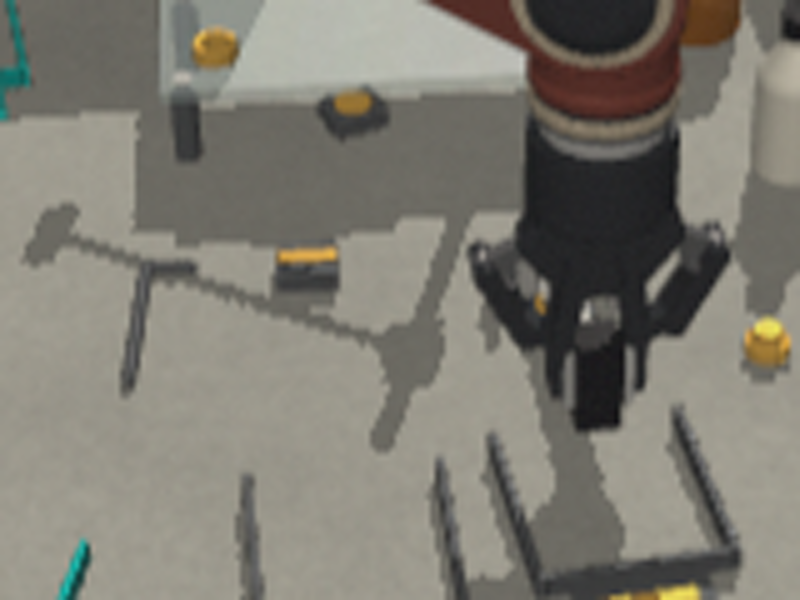

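>>> carry_out(
  commands=[
    [[-0.3, 0, 0], [0, 0, 0], 1],
    [[-0.5, 0, 0], [0, 0, 0], 1],
    [[-0.17, -0.38, 0], [0, 0, 0], 1],
    [[-0.17, -0.38, 0], [0, 0, 0], 1],
    [[-0.17, -0.38, 0], [0, 0, 0], 1],
    [[-0.17, -0.38, 0], [0, 0, 0], 1],
    [[-0.17, -0.38, 0], [0, 0, 0], 1],
    [[-0.17, -0.38, 0], [0, 0, 0], 1],
  ],
)

```text
time: 7.55
tcp_pos: [0.5547, -0.1576, 0.0609]
tcp_rot: [0.707, 0.707, 0.0, 0.0]
wrist_force: [1.3, 0.5, -2.3]
finger_gap: 0.275
```

>>> carry_out(
  commands=[
    [[-0.17, -0.38, 0], [0, 0, 0], 1],
    [[-0.17, -0.38, 0], [0, 0, 0], 1],
    [[-0.17, -0.38, 0], [0, 0, 0], 1],
    [[-0.17, -0.38, 0], [0, 0, 0], 1],
    [[-0.17, -0.38, 0], [0, 0, 0], 1],
    [[-0.17, -0.38, 0], [0, 0, 0], 1],
    [[-0.17, -0.38, 0], [0, 0, 0], 1],
    [[-0.17, -0.38, 0], [0, 0, 0], 1],
  ],
)

```text
time: 8.35
tcp_pos: [0.4788, -0.1916, 0.0608]
tcp_rot: [0.707, 0.707, 0.0, 0.0]
wrist_force: [1.0, 0.0, -2.1]
finger_gap: 0.272
```

```bash
python3 -c "
from h import *
st()
f=snap('top','top6');crop(f,180,150,380,300,4,'t6.png')
f=snap('side','side6');crop(f,190,150,350,310,4,'s6.png')
st()
"
```

```text
t 8.35 tcp [ 0.4788 -0.1916  0.0608] yaw 89.94 tilt [0. 0.] F [ 1.   0.  -2.1] gap 0.272 q [-0.53 -0.    2.01  0.    1.13 -0.52]
t 8.45 tcp [ 0.4781 -0.1916  0.0604] yaw 89.9 tilt [-0.0016  0.0001] F [ 0.9  0.1 -1.9] gap 0.275 q [-0.53 -0.    2.01 -0.    1.13 -0.52]
```

View pics/t6.png

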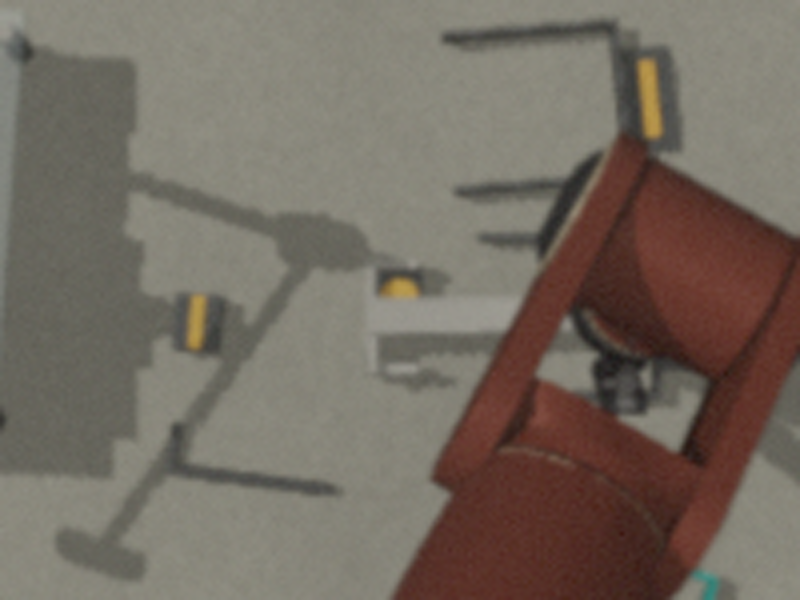

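View pics/s6.png

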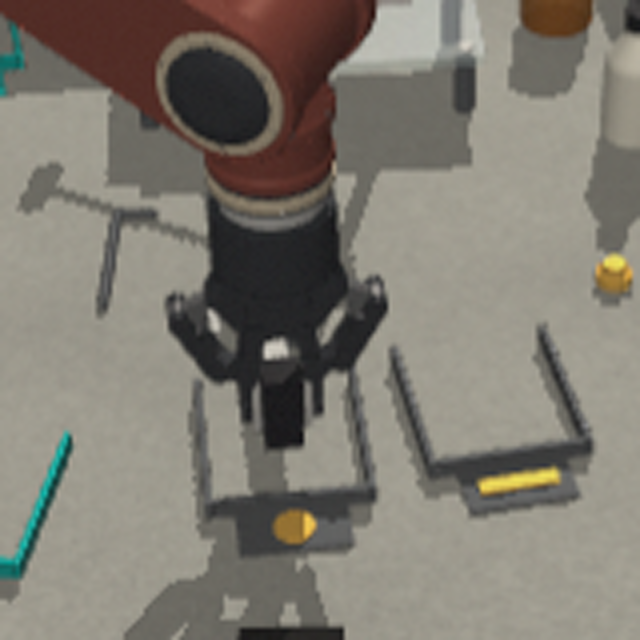

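>>> carry_out(
  commands=[
    [[-0.4, 0, 0], [0, 0, 0], 1],
    [[-0.4, 0, 0], [0, 0, 0], 1],
    [[-0.4, 0, 0], [0, 0, 0], 1],
    [[-0.4, 0, 0], [0, 0, 0], 1],
    [[-0.4, 0, 0], [0, 0, 0], 1],
    [[-0.4, 0, 0], [0, 0, 0], 1],
    [[-0.4, 0, 0], [0, 0, 0], 1],
    [[-0.4, 0, 0], [0, 0, 0], 1],
  ],
)

```text
time: 9.25
tcp_pos: [0.4795, -0.2721, 0.0607]
tcp_rot: [0.707, 0.707, -0.0, -0.0]
wrist_force: [0.5, 0.5, -2.4]
finger_gap: 0.279
```

>>> carry_out(
  commands=[
    [[-0.4, 0, 0], [0, 0, 0], 1],
    [[-0.4, 0, 0], [0, 0, 0], 1],
    [[-0.4, 0, 0], [0, 0, 0], 1],
    [[-0.4, 0, 0], [0, 0, 0], 1],
    [[-0.4, 0, 0], [0, 0, 0], 1],
    [[0.12, 0.1, 0], [0, 0, 0], 1],
    [[0, 0, 0], [0, 0, 0], 1],
  ],
)

```text
time: 9.95
tcp_pos: [0.4822, -0.3182, 0.0609]
tcp_rot: [0.708, 0.707, 0.0, -0.0]
wrist_force: [-0.5, 0.4, -2.2]
finger_gap: 0.272
```

```bash
python3 -c "
from h import *
st()
f=snap('top','top7');crop(f,180,150,380,300,4,'t7.png')
f=snap('side','side7');crop(f,190,190,350,310,5,'s7.png')
st()
"
```

```text
t 9.95 tcp [ 0.4822 -0.3182  0.0609] yaw 89.93 tilt [0.0002 0.0002] F [-0.5  0.4 -2.2] gap 0.272 q [-0.71  0.14  1.86  0.    1.14 -0.71]
t 10.05 tcp [ 0.482  -0.3179  0.0608] yaw 89.97 tilt [-0.0001  0.0002] F [ 0.8 -0.1 -2.1] gap 0.272 q [-0.71  0.14  1.86  0.    1.14 -0.71]
```

View pics/t7.png

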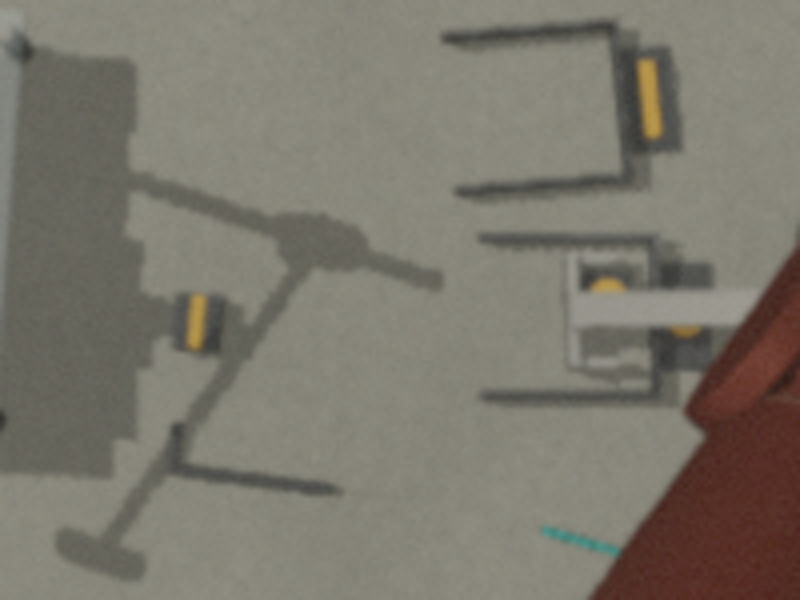

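View pics/s7.png

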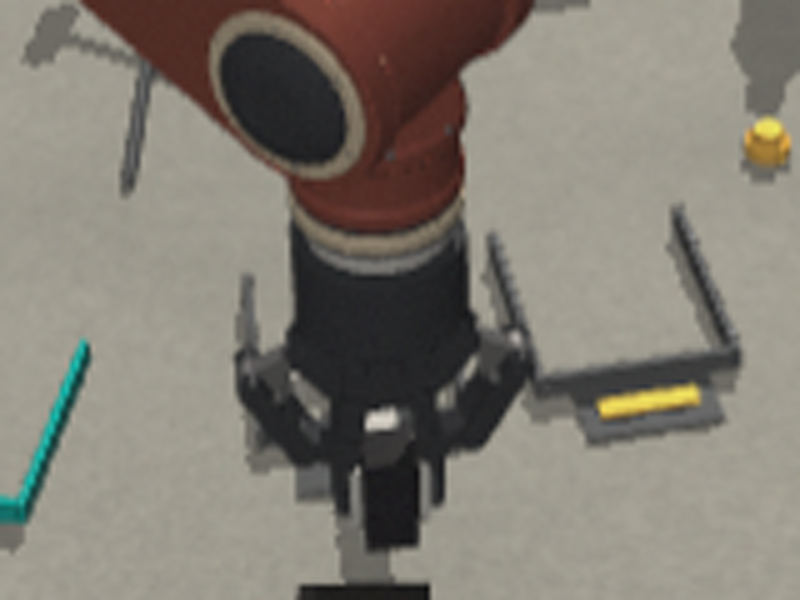

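>>> carry_out(
  commands=[
    [[0, 0, -0.3], [0, 0, 0], 1],
    [[0, 0, -0.5], [0, 0, 0], 1],
    [[0, 0, -0.5], [0, 0, 0], 1],
    [[0.4, 0, 0], [0, 0, 0], 1],
    [[0.8, 0, 0], [0, 0, -0.2], 1],
    [[0.8, 0, 0], [0, 0, -0.2], 1],
    [[0.8, 0, 0], [0, 0, -0.2], 1],
    [[0.8, 0, 0], [0, 0, -0.2], 1],
  ],
)

```text
time: 10.85
tcp_pos: [0.4793, -0.2257, 0.0926]
tcp_rot: [0.682, 0.732, -0.0, -0.001]
wrist_force: [0.1, -0.3, -1.8]
finger_gap: 0.274
```

>>> carry_out(
  commands=[
    [[0.8, 0, 0], [0, 0, -0.1], 1],
    [[0.8, 0, 0], [0, 0, 0], 1],
    [[0.8, 0.1, 0], [0, 0, 0], 1],
    [[0.8, 0.1, 0], [0, 0, 0], 1],
    [[0.8, 0.1, 0], [0, 0, 0], 1],
    [[0.8, 0.1, 0], [0, 0, 0], 1],
    [[0.8, 0.1, 0], [0, 0, 0], 1],
    [[0.6, 0.1, 0], [0, 0, 0], 1],
  ],
)

```text
time: 11.65
tcp_pos: [0.4822, -0.0701, 0.0928]
tcp_rot: [0.678, 0.735, -0.0, -0.0]
wrist_force: [0.7, 0.4, -2.1]
finger_gap: 0.273
```

```bash
python3 -c "
from h import *
plan([.4875,-.056,.093],94.4,2,1)
f=snap('top','top8');crop(f,180,150,380,300,4,'t8.png')
f=snap('side','side8');crop(f,190,150,350,310,4,'s8.png')
"
```

```text
t 11.65 tcp [ 0.4822 -0.0701  0.0928] yaw 94.56 tilt [-0.0009  0.0005] F [ 0.7  0.4 -2.1] gap 0.273 q [-0.3  -0.12  2.06  0.    1.2  -0.38]
[[[0.27, 0.13, -0.0], [0, 0, np.float64(0.02)], 1], [[0.27, 0.13, -0.0], [0, 0, np.float64(0.02)], 1]]
```

View pics/t8.png

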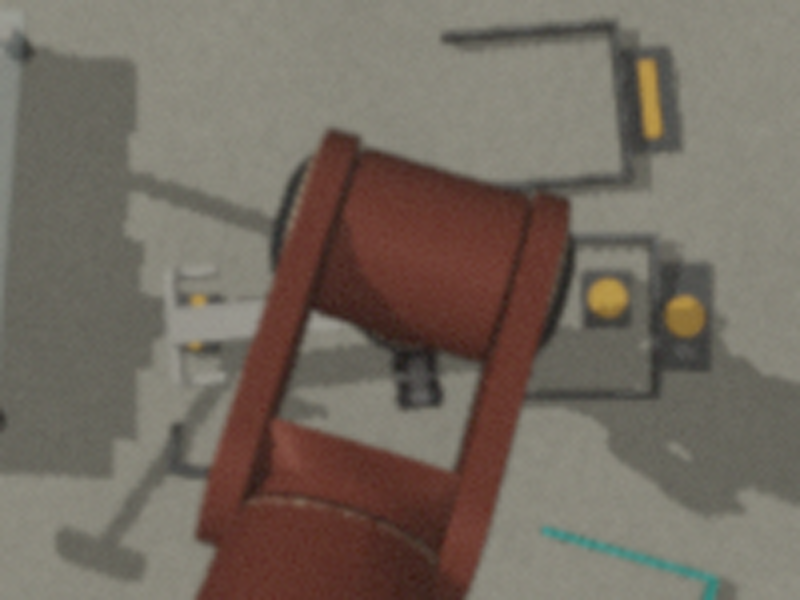

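View pics/s8.png

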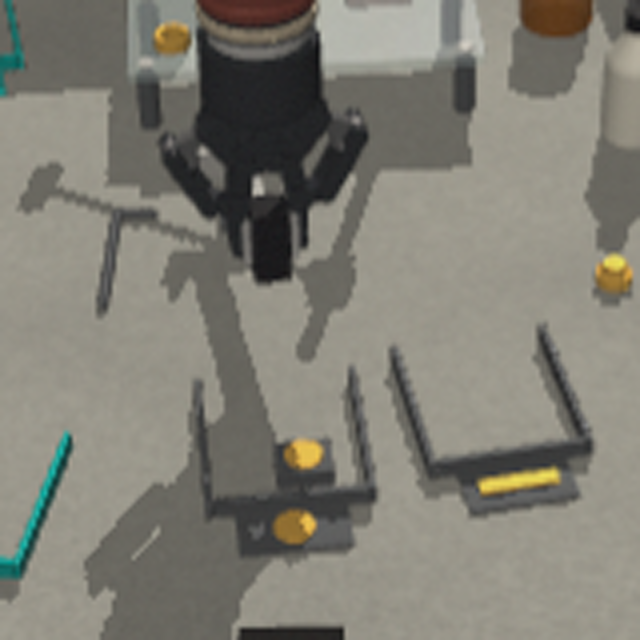

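>>> carry_out(
  commands=[
    [[0.27, 0.13, 0], [0, 0, 0], 1],
    [[0.27, 0.13, 0], [0, 0, 0], 1],
    [[0, 0, 0.3], [0, 0, 0], 1],
    [[0, 0, 0.3], [0, 0, 0], 1],
    [[0, 0, 0.3], [0, 0, 0], 1],
    [[0, 0, 0.3], [0, 0, 0], 1],
    [[0, 0, 0.1], [0, 0, 0], 1],
  ],
)

```text
time: 12.45
tcp_pos: [0.4875, -0.0587, 0.0592]
tcp_rot: [0.679, 0.734, -0.001, -0.001]
wrist_force: [-0.2, -0.1, -2.4]
finger_gap: 0.28
```

```bash
python3 -c "
from h import *
st()
f=snap('top','top9');crop(f,180,170,300,260,6,'t9.png')
"
```

```text
t 12.45 tcp [ 0.4875 -0.0587  0.0592] yaw 94.41 tilt [-0.0025  0.0007] F [-0.2 -0.1 -2.4] gap 0.28 q [-0.27 -0.06  2.07 -0.    1.13 -0.35]
```

View pics/t9.png

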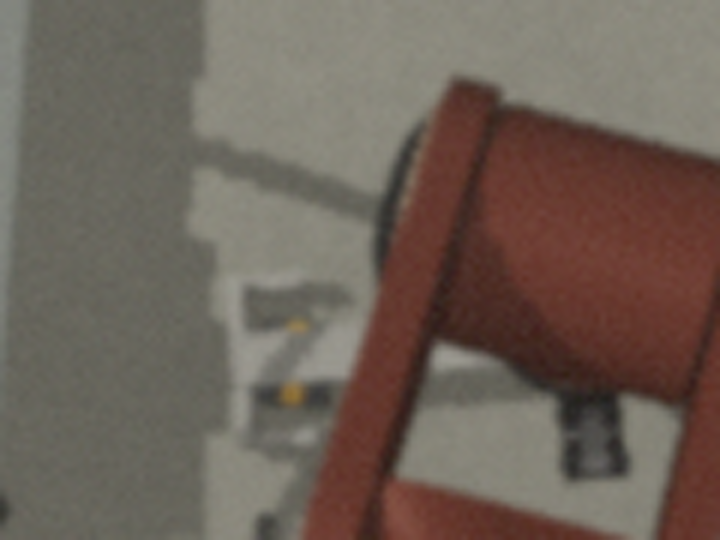

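```bash
python3 -c "
from h import *
plan([.6197,-.1966,.06],94.4,15,1,(np.array([.4884,-.0706,.06]),94.4))
a=np.radians(94.4);d=np.array([np.cos(a),np.sin(a)])
plan(np.r_[.6197,-.1966,0]-np.r_[d*.135,-0],94.4,13,1,(np.array([.6197,-.1966,0]),94.4))
" | tail -2 | cut -c1-100
```

```text
[[[-0.36, 0.32, -0.0], [0, 0, -0.0], 1], [[-0.36, 0.32, -0.0], [0, 0, -0.0], 1], [[-0.36, 0.32, -0.0
[[[-0.42, -0.0, -0.0], [0, 0, -0.0], 1], [[-0.42, -0.0, -0.0], [0, 0, -0.0], 1], [[-0.42, -0.0, -0.0
```

>>> carry_out(
  commands=[
    [[-0.5, 0, 0], [0, 0, 0], 1],
    [[-0.37, 0.33, 0], [0, 0, 0], 1],
    [[-0.37, 0.33, 0], [0, 0, 0], 1],
    [[-0.37, 0.33, 0], [0, 0, 0], 1],
    [[-0.37, 0.33, 0], [0, 0, 0], 1],
    [[-0.37, 0.33, 0], [0, 0, 0], 1],
    [[-0.37, 0.33, 0], [0, 0, 0], 1],
    [[-0.37, 0.33, 0], [0, 0, 0], 1],
  ],
)

```text
time: 13.3
tcp_pos: [0.5528, -0.1318, 0.0607]
tcp_rot: [0.679, 0.734, -0.0, -0.0]
wrist_force: [-0.5, 0.5, -1.0]
finger_gap: 0.276
```

>>> carry_out(
  commands=[
    [[-0.36, 0.32, 0], [0, 0, 0], 1],
    [[-0.36, 0.32, 0], [0, 0, 0], 1],
    [[-0.36, 0.32, 0], [0, 0, 0], 1],
    [[-0.36, 0.32, 0], [0, 0, 0], 1],
    [[-0.36, 0.32, 0], [0, 0, 0], 1],
    [[-0.36, 0.32, 0], [0, 0, 0], 1],
    [[-0.36, 0.32, 0], [0, 0, 0], 1],
    [[-0.36, 0.32, 0], [0, 0, 0], 1],
  ],
)

```text
time: 14.1
tcp_pos: [0.6222, -0.1987, 0.0608]
tcp_rot: [0.679, 0.734, -0.0, -0.0]
wrist_force: [-1.2, 1.1, 0.1]
finger_gap: 0.277
```

```bash
python3 -c "
from h import *
plan([.6197,-.1966,.06],94.4,1,1)
f=snap('top','top10');crop(f,200,130,360,250,5,'t10.png')
"
```

```text
t 14.1 tcp [ 0.6222 -0.1987  0.0608] yaw 94.44 tilt [-0.  0.] F [-1.2  1.1  0.1] gap 0.277 q [-0.42  0.3   1.68  0.    1.17 -0.5 ]
[[[0.09, -0.09, 0.03], [0, 0, np.float64(0.01)], 1]]
```

View pics/t10.png

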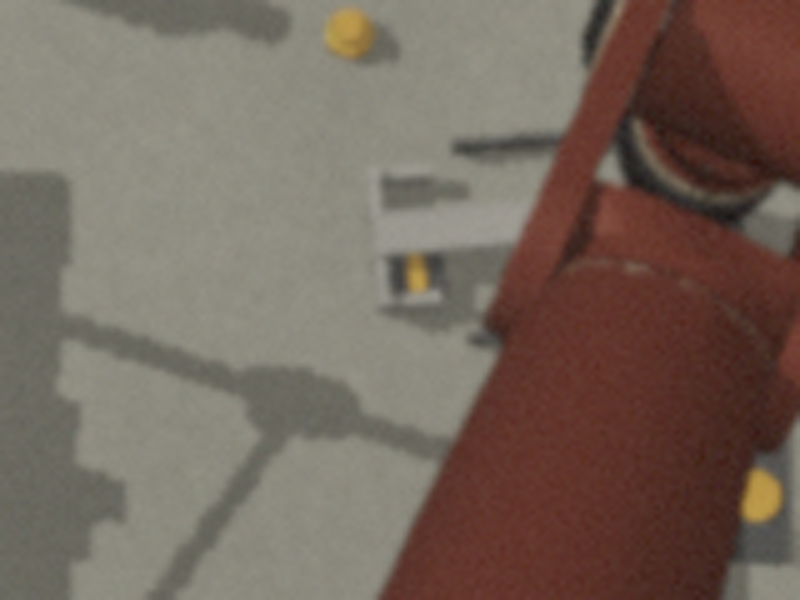

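```bash
python3 -c "
from h import *
t=load('top10.pkl')
T=lambda U,V,z:np.round(p2w(t,(U+.5)/5-.5+200,(V+.5)/5-.5+130,z)[:2],4)
print('strip',T(383,208,.031),T(383,256,.031),T(500,203,.031),T(500,244,.031))
print('sidewall',T(410,178,.020),T(410,299,.020),'nest mouth',T(457,148,.014),T(475,338,.014))
"
```

```text
strip [ 0.6216 -0.062 ] [ 0.597  -0.0619] [ 0.6242 -0.1213] [ 0.6031 -0.1211]
sidewall [ 0.6395 -0.0761] [ 0.5768 -0.0757] nest mouth [ 0.6566 -0.1006] [ 0.5575 -0.109 ]
```

>>> carry_out(
  commands=[
    [[-0.2, -0.1, 0], [0, 0, 0], 1],
    [[-0.4, -0.1, 0], [0, 0, 0], 1],
    [[-0.4, 0, 0], [0, 0, 0], 1],
    [[-0.4, 0, 0], [0, 0, 0], 1],
    [[-0.4, 0, 0], [0, 0, 0], 1],
    [[-0.4, 0, 0], [0, 0, 0], 1],
    [[-0.4, 0, 0], [0, 0, 0], 1],
    [[-0.4, 0, 0], [0, 0, 0], 1],
  ],
)

```text
time: 14.95
tcp_pos: [0.6223, -0.2741, 0.0607]
tcp_rot: [0.679, 0.734, -0.0, -0.0]
wrist_force: [-0.6, 0.3, -1.6]
finger_gap: 0.277
```

>>> carry_out(
  commands=[
    [[-0.4, 0, 0], [0, 0, 0], 1],
    [[-0.4, 0, 0], [0, 0, 0], 1],
    [[-0.4, 0, 0], [0, 0, 0], 1],
    [[-0.2, 0, 0], [0, 0, 0], 1],
    [[0.12, 0, 0], [0, 0, 0], 1],
    [[0, 0, 0], [0, 0, 0], 1],
  ],
)

```text
time: 15.55
tcp_pos: [0.6247, -0.3046, 0.0607]
tcp_rot: [0.679, 0.734, 0.0, -0.0]
wrist_force: [-0.5, 0.3, -2.4]
finger_gap: 0.272
```

```bash
python3 -c "
from h import *
st()
f=snap('top','top11');crop(f,240,130,400,250,5,'t11.png')
"
```

```text
t 15.55 tcp [ 0.6247 -0.3046  0.0607] yaw 94.45 tilt [-0.0002  0.0005] F [-0.5  0.3 -2.4] gap 0.272 q [-0.56  0.39  1.57  0.    1.19 -0.64]
```

View pics/t11.png

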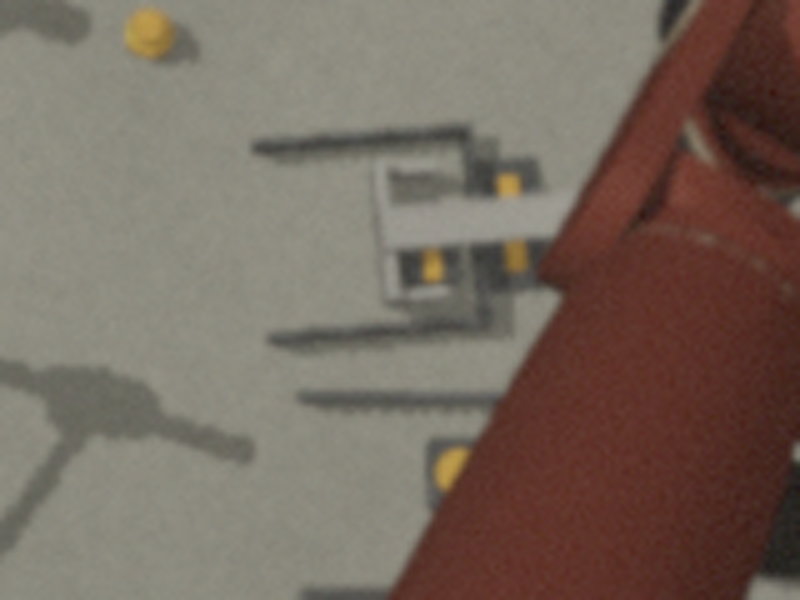

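Run:
```python
from h import *
exec(open('m.py').read().split("P=lambda")[0].split("from h import *")[1])
print("feet near-bottom side",S('L',188,305,0),S('L',581,288,0))
o=np.array([.5337,.2295]);a=np.radians(-2.9);x=np.array([np.cos(a),np.sin(a)]);y=np.array([-x[1],x[0]])
for sx in(-.12,.12):
  q=o+sx*x-.048*y; print("pred foot",q, "px side", (w2p(s,np.r_[q,0])-[190,120]+.5)*5-.5, "px side near edge",(w2p(s,np.r_[q-y*.008,0])-[190,120]+.5)*5-.5)
for c in((-.135,-.06),(.135,-.06),(.135,.06),(-.135,.06)):
  q=o+c[0]*x+c[1]*y; print(c,"side",(w2p(s,np.r_[q,.055])-[190,120]+.5)*5-.5,"top",(w2p(t,np.r_[q,.055])-[100,130]+.5)*4-.5)
p=st()
```

```text
feet near-bottom side [0.41318045 0.19444295 0.        ] [0.65367984 0.17788773 0.        ]
pred foot [0.41142522 0.18763262] px side [185.68455715 311.63847581] px side near edge [185.67736658 319.25629494]
pred foot [0.65111786 0.17549032] px side [577.5056742  290.56551388] px side near edge [578.95614469 298.05305622]
(-0.135, -0.06) side [153.43841823 248.92180681] top [314.60737102 526.67614852]
(0.135, -0.06) side [606.27389792 225.06548521] top [346.07518975  90.61243701]
(0.135, 0.06) side [583.69981417 119.84119314] top [156.69113255  82.53601526]
(-0.135, 0.06) side [155.23108525 141.61300256] top [119.86484157 515.96287977]
t 15.6 tcp [ 0.6247 -0.3045  0.0607] yaw 94.47 tilt [-0.0003  0.0003] F [ 0.8 -0.4 -1.8] gap 0.269 q [-0.56  0.39  1.57  0.    1.19 -0.64]
```

>>> carry_out(
  commands=[
    [[0, 0, -0.3], [0, 0, 0], 1],
    [[0, 0, -0.5], [0, 0, 0], 1],
    [[0, 0, -0.6], [0, 0, 0], 1],
    [[0, 0, 0], [0, 0, 0], 1],
  ],
)

```text
time: 16.0
tcp_pos: [0.627, -0.3063, 0.1006]
tcp_rot: [0.679, 0.734, 0.001, 0.004]
wrist_force: [1.3, 0.4, -0.3]
finger_gap: 0.274
```

Run:
```python
from h import *
plan([.5764,.0051,.095],87.1,16,1)
```

```text
t 16.0 tcp [ 0.627  -0.3063  0.1006] yaw 94.45 tilt [ 0.0062 -0.0038] F [ 1.3  0.4 -0.3] gap 0.274 q [-0.56  0.34  1.55  0.    1.25 -0.64]
[[[0.79, -0.07, 0.01], [0, 0, np.float64(0.09)], 1], [[0.79, -0.07, 0.01], [0, 0, np.float64(0.09)], 1], [[0.78, -0.08, 0.01], [0, 0, np.float64(0.09)], 1], [[0.78, -0.08, 0.01], [0, 0, np.float64(0.09)], 1], [[0.78, -0.09, 0.01], [0, 0, np.float64(0.09)], 1], [[0.78, -0.1, 0.01], [0, 0, np.float64(0.09)], 1], [[0.78, -0.1, 0.01], [0, 0, np.float64(0.09)], 1], [[0.78, -0.11, 0.01], [0, 0, np.float64(0.09)], 1], [[0.78, -0.12, 0.01], [0, 0, np.float64(0.09)], 1], [[0.78, -0.12, 0.01], [0, 0, np.float64(0.09)], 1], [[0.78, -0.13, 0.01], [0, 0, np.float64(0.09)], 1], [[0.78, -0.13, 0.01], [0, 0, np.float64(0.09)], 1], [[0.78, -0.14, 0.01], [0, 0, np.float64(0.09)], 1], [[0.77, -0.15, 0.01], [0, 0, np.float64(0.09)], 1], [[0.77, -0.15, 0.01], [0, 0, np.float64(0.09)], 1], [[0.77, -0.16, 0.01], [0, 0, np.float64(0.09)], 1]]
```

>>> carry_out(
  commands=[
    [[0.5, -0.07, 0], [0, 0, 0.09], 1],
    [[0.79, -0.07, 0], [0, 0, 0.09], 1],
    [[0.78, -0.08, 0], [0, 0, 0.09], 1],
    [[0.78, -0.08, 0], [0, 0, 0.09], 1],
    [[0.78, -0.09, 0], [0, 0, 0.09], 1],
    [[0.78, -0.1, 0], [0, 0, 0.09], 1],
    [[0.78, -0.1, 0], [0, 0, 0.09], 1],
    [[0.78, -0.11, 0], [0, 0, 0.09], 1],
  ],
)

```text
time: 16.8
tcp_pos: [0.5989, -0.155, 0.095]
tcp_rot: [0.702, 0.712, -0.0, -0.001]
wrist_force: [0.3, 0.6, -1.6]
finger_gap: 0.273
```

>>> carry_out(
  commands=[
    [[0.78, -0.12, 0], [0, 0, 0.09], 1],
    [[0.78, -0.12, 0], [0, 0, 0.09], 1],
    [[0.78, -0.13, 0], [0, 0, 0.09], 1],
    [[0.78, -0.13, 0], [0, 0, 0.09], 1],
    [[0.78, -0.14, 0], [0, 0, 0.09], 1],
    [[0.77, -0.15, 0], [0, 0, 0.09], 1],
    [[0.77, -0.15, 0], [0, 0, 0.09], 1],
    [[0.77, -0.16, 0], [0, 0, 0.09], 1],
  ],
)

```text
time: 17.6
tcp_pos: [0.5732, 0.0003, 0.095]
tcp_rot: [0.724, 0.69, -0.0, -0.001]
wrist_force: [-0.0, -1.0, -2.4]
finger_gap: 0.272
```

Run:
```python
from h import *
plan([.5764,.0051,.0605],87.1,5,1)
f=snap('top','top12');crop(f,100,130,290,270,4,'t12.png')
f=snap('side','side12');crop(f,190,120,350,240,5,'s12.png')
```

```text
t 17.6 tcp [5.732e-01 3.000e-04 9.500e-02] yaw 87.22 tilt [-0.0016  0.0005] F [-0.  -1.  -2.4] gap 0.272 q [-0.13  0.08  1.86  0.    1.2  -0.08]
[[[0.04, 0.02, 0.28], [0, 0, np.float64(0.0)], 1], [[0.04, 0.02, 0.28], [0, 0, np.float64(0.0)], 1], [[0.04, 0.02, 0.28], [0, 0, np.float64(0.0)], 1], [[0.04, 0.02, 0.28], [0, 0, np.float64(0.0)], 1], [[0.04, 0.02, 0.28], [0, 0, np.float64(0.0)], 1]]
```

View pics/t12.png

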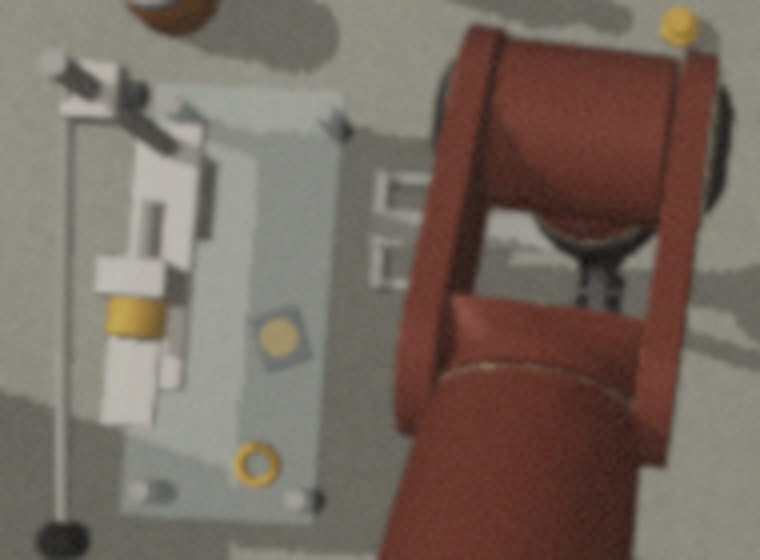

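View pics/s12.png

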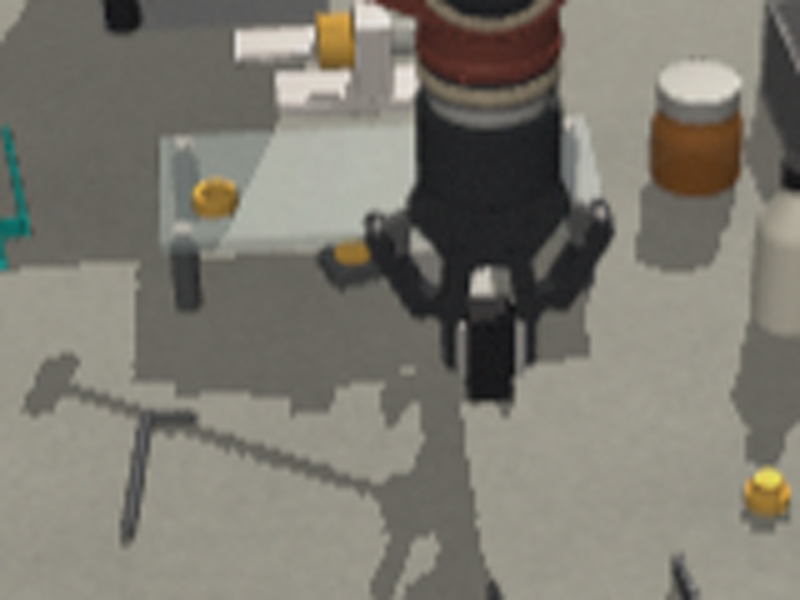

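>>> carry_out(
  commands=[
    [[0.1, 0.1, 0.28], [0, 0, 0], 1],
    [[0.05, 0.03, 0.28], [0, 0, 0], 1],
    [[0, 0, 0.28], [0, 0, 0], 1],
    [[0, 0, 0.28], [0, 0, 0], 1],
    [[0, 0, 0.25], [0, 0, 0], 1],
    [[0, 0, 0], [0, 0, 0], 1],
  ],
)

```text
time: 18.3
tcp_pos: [0.5769, 0.0022, 0.0599]
tcp_rot: [0.724, 0.69, -0.001, -0.001]
wrist_force: [-0.2, -0.9, -1.7]
finger_gap: 0.27
```

Run:
```python
from h import *
plan([.5825,.1269,.0605],87.1,10,1)
f=snap('top','top13');crop(f,140,160,240,240,7,'t13.png')
```

```text
t 18.3 tcp [0.5769 0.0022 0.0599] yaw 87.21 tilt [-0.0027  0.0003] F [-0.2 -0.9 -1.7] gap 0.27 q [-0.13  0.14  1.86 -0.    1.14 -0.08]
[[[0.5, -0.0, -0.0], [0, 0, np.float64(0.0)], 1], [[0.5, -0.0, -0.0], [0, 0, np.float64(0.0)], 1], [[0.5, -0.0, -0.0], [0, 0, np.float64(0.0)], 1], [[0.5, -0.0, -0.0], [0, 0, np.float64(0.0)], 1], [[0.5, -0.0, -0.0], [0, 0, np.float64(0.0)], 1], [[0.5, -0.0, -0.0], [0, 0, np.float64(0.0)], 1], [[0.5, -0.0, -0.0], [0, 0, np.float64(0.0)], 1], [[0.5, -0.0, -0.0], [0, 0, np.float64(0.0)], 1], [[0.5, -0.0, -0.0], [0, 0, np.float64(0.0)], 1], [[0.5, -0.0, -0.0], [0, 0, np.float64(0.0)], 1]]
```

View pics/t13.png

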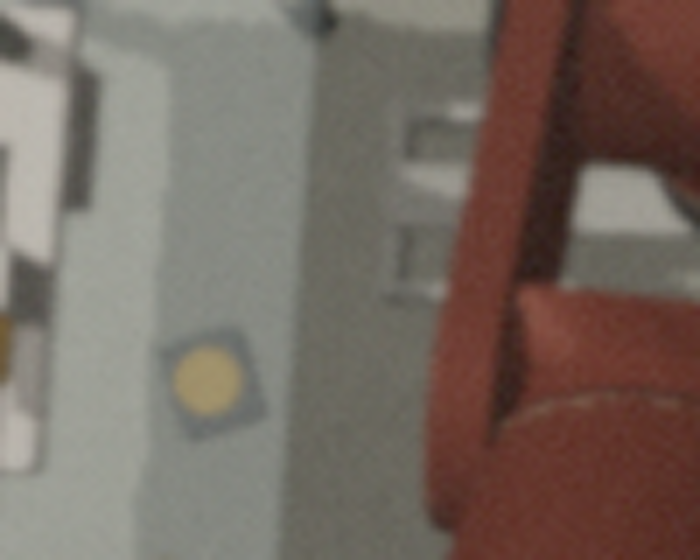

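>>> carry_out(
  commands=[
    [[0.3, 0, 0], [0, 0, 0], 1],
    [[0.5, 0, 0], [0, 0, 0], 1],
    [[0.5, 0, 0], [0, 0, 0], 1],
    [[0.5, 0, 0], [0, 0, 0], 1],
    [[0.5, 0, 0], [0, 0, 0], 1],
    [[0.5, 0, 0], [0, 0, 0], 1],
    [[0.5, 0, 0], [0, 0, 0], 1],
    [[0.5, 0, 0], [0, 0, 0], 1],
  ],
)

```text
time: 19.15
tcp_pos: [0.5825, 0.0984, 0.0616]
tcp_rot: [0.724, 0.69, 0.0, 0.0]
wrist_force: [-0.6, 0.6, -2.3]
finger_gap: 0.273
```

>>> carry_out(
  commands=[
    [[0.5, 0, 0], [0, 0, 0], 1],
    [[0.4, 0, 0], [0, 0, 0], 1],
    [[0.3, 0, 0], [0, 0, 0], 1],
    [[0, 0, 0], [0, 0, 0], 1],
  ],
)

```text
time: 19.55
tcp_pos: [0.5839, 0.1281, 0.0615]
tcp_rot: [0.724, 0.69, 0.0, -0.0]
wrist_force: [-0.3, -0.8, -1.3]
finger_gap: 0.275
```

Run:
```python
from h import *
plan([.5825,.1269,.0605],87.1,1,1)
f=snap('top','top14');crop(f,110,150,230,240,6,'t14.png')
f=snap('side','side14');crop(f,190,120,350,240,5,'s14.png')
```

```text
t 19.55 tcp [0.5839 0.1281 0.0615] yaw 87.3 tilt [-0.      0.0001] F [-0.3 -0.8 -1.3] gap 0.275 q [0.09 0.18 1.81 0.   1.15 0.14]
[[[-0.05, -0.06, 0.04], [0, 0, np.float64(0.04)], 1]]
```

View pics/t14.png

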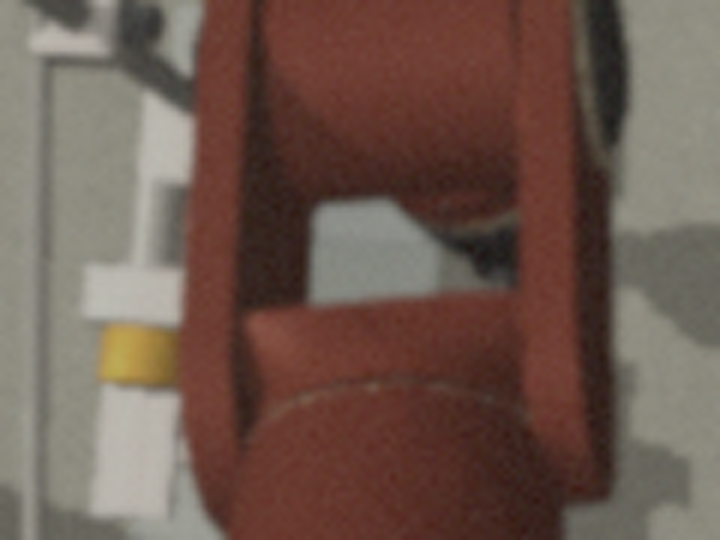

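View pics/s14.png

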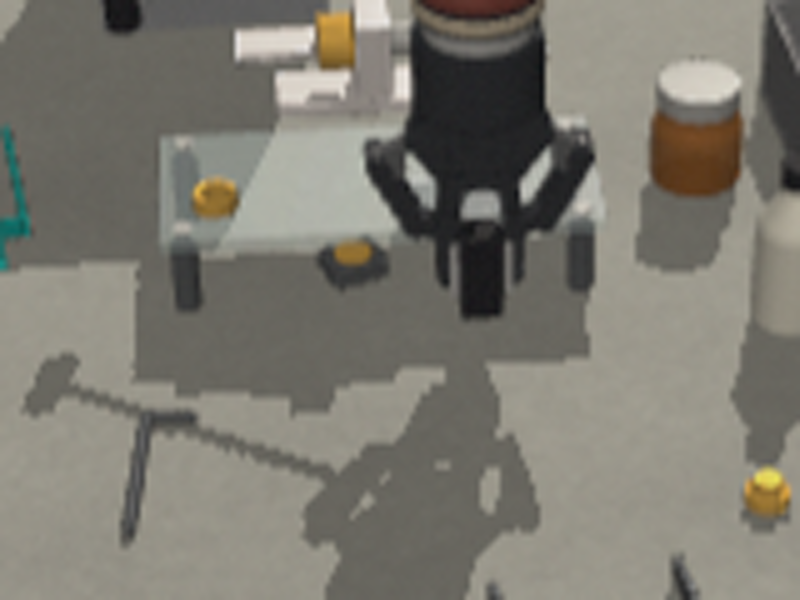

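>>> carry_out(
  commands=[
    [[0, -0.2, 0.02], [0, 0, 0], 1],
    [[0, -0.4, 0], [0, 0, 0], 1],
    [[0, -0.4, 0], [0, 0, 0], 1],
    [[0, -0.4, 0], [0, 0, 0], 1],
    [[0, -0.4, 0], [0, 0, 0], 1],
    [[0, -0.4, 0], [0, 0, 0], 1],
    [[0, -0.4, 0], [0, 0, 0], 1],
    [[0, -0.2, 0], [0, 0, 0], 1],
  ],
)

```text
time: 20.45
tcp_pos: [0.5128, 0.1307, 0.0609]
tcp_rot: [0.724, 0.69, -0.0, -0.0]
wrist_force: [1.1, 0.3, -1.4]
finger_gap: 0.274
```

Run:
```python
from h import *
st()
f=snap('side','side15');crop(f,190,120,350,240,5,'s15.png')
f=snap('top','top15');crop(f,110,150,230,240,6,'t15.png')
st()
```

```text
t 20.45 tcp [0.5128 0.1307 0.0609] yaw 87.25 tilt [-0.0005 -0.    ] F [ 1.1  0.3 -1.4] gap 0.274 q [0.11 0.03 1.98 0.   1.13 0.16]
t 20.55 tcp [0.5133 0.1307 0.061 ] yaw 87.26 tilt [-0.0001 -0.    ] F [ 0.1  0.5 -1.9] gap 0.272 q [ 0.11  0.03  1.98 -0.    1.13  0.16]
```

View pics/t15.png

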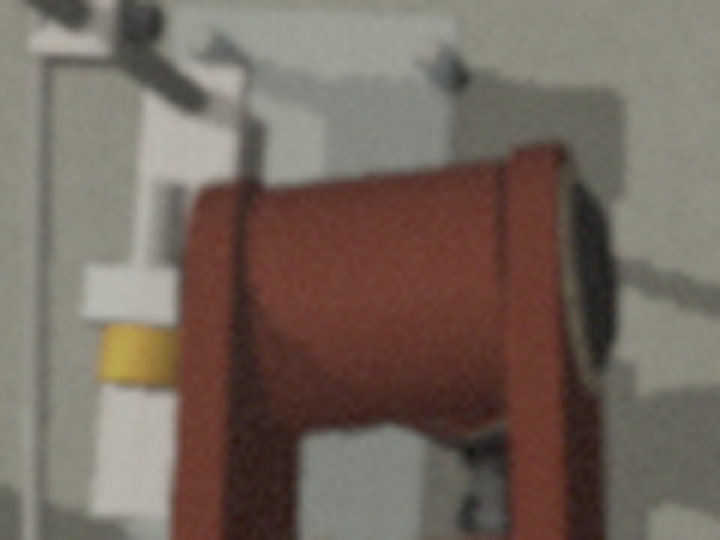

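View pics/s15.png

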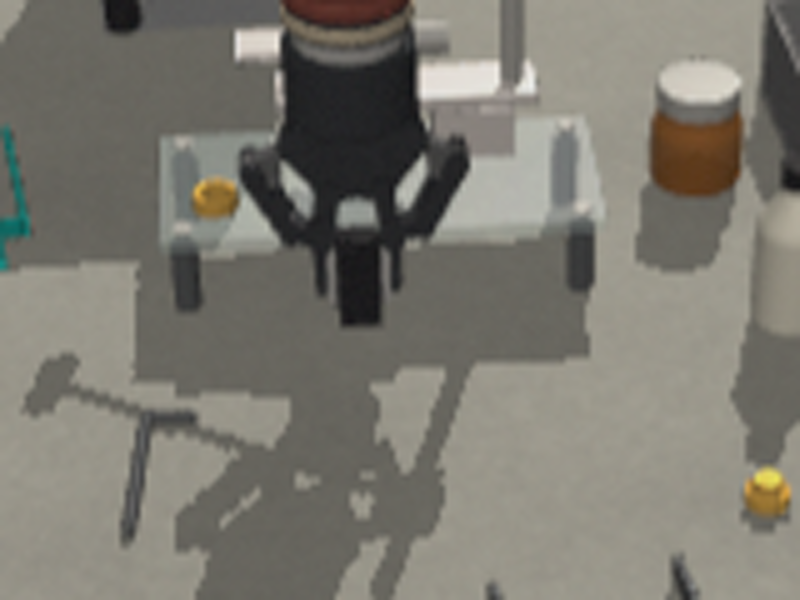

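>>> carry_out(
  commands=[
    [[-0.2, 0, 0], [0, 0, 0], 1],
    [[-0.4, 0, 0], [0, 0, 0], 1],
    [[-0.4, 0, 0], [0, 0, 0], 1],
    [[-0.4, 0, 0], [0, 0, 0], 1],
    [[-0.4, 0, 0], [0, 0, 0], 1],
    [[-0.4, 0, 0], [0, 0, 0], 1],
    [[-0.4, 0, 0], [0, 0, 0], 1],
    [[-0.4, 0, 0], [0, 0, 0], 1],
  ],
)

```text
time: 21.35
tcp_pos: [0.5103, 0.0548, 0.061]
tcp_rot: [0.724, 0.69, 0.0, -0.0]
wrist_force: [0.7, 0.2, -1.9]
finger_gap: 0.272
```

>>> carry_out(
  commands=[
    [[-0.4, 0, 0], [0, 0, 0], 1],
    [[-0.4, 0, 0], [0, 0, 0], 1],
    [[-0.4, 0, 0], [0, 0, 0], 1],
    [[-0.4, 0, 0], [0, 0, 0], 1],
    [[-0.4, 0, 0], [0, 0, 0], 1],
    [[-0.4, 0, 0], [0, 0, 0], 1],
    [[-0.4, 0, 0], [0, 0, 0], 1],
    [[-0.4, 0, 0], [0, 0, 0], 1],
  ],
)

```text
time: 22.15
tcp_pos: [0.5065, -0.0251, 0.0611]
tcp_rot: [0.724, 0.69, 0.0, 0.0]
wrist_force: [0.2, 0.5, -2.5]
finger_gap: 0.273
```

Run:
```python
from h import *
plan([.4795,-.190,.0605],90,16,1)
f=snap('side','side16');crop(f,190,120,350,240,5,'s16.png')
f=snap('top','top16');crop(f,150,150,310,270,5,'t16.png')
```

```text
t 22.15 tcp [ 0.5065 -0.0251  0.0611] yaw 87.24 tilt [0. 0.] F [ 0.2  0.5 -2.5] gap 0.273 q [-0.2  -0.02  2.03  0.    1.13 -0.15]
[[[-0.42, -0.05, 0.0], [0, 0, np.float64(-0.03)], 1], [[-0.41, -0.05, 0.0], [0, 0, np.float64(-0.03)], 1], [[-0.41, -0.05, 0.0], [0, 0, np.float64(-0.03)], 1], [[-0.41, -0.05, 0.0], [0, 0, np.float64(-0.03)], 1], [[-0.41, -0.05, 0.0], [0, 0, np.float64(-0.03)], 1], [[-0.41, -0.05, 0.0], [0, 0, np.float64(-0.03)], 1], [[-0.41, -0.06, 0.0], [0, 0, np.float64(-0.03)], 1], [[-0.41, -0.06, 0.0], [0, 0, np.float64(-0.03)], 1], [[-0.41, -0.06, 0.0], [0, 0, np.float64(-0.03)], 1], [[-0.41, -0.06, 0.0], [0, 0, np.float64(-0.03)], 1], [[-0.41, -0.06, 0.0], [0, 0, np.float64(-0.03)], 1], [[-0.41, -0.06, 0.0], [0, 0, np.float64(-0.03)], 1], [[-0.41, -0.06, 0.0], [0, 0, np.float64(-0.03)], 1], [[-0.41, -0.06, 0.0], [0, 0, np.float64(-0.03)], 1], [[-0.41, -0.07, 0.0], [0, 0, np.float64(-0.03)], 1], [[-0.41, -0.07, 0.0], [0, 0, np.float64(-0.03)], 1]]
```

View pics/t16.png

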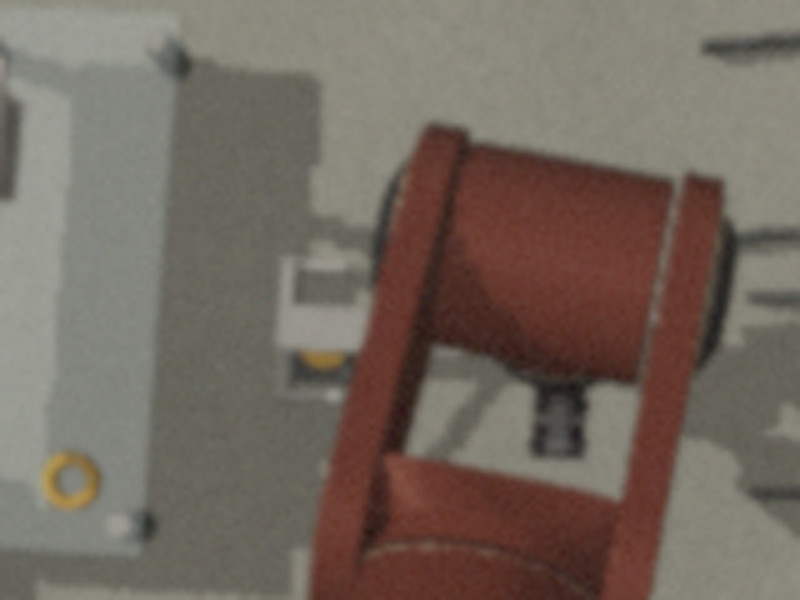

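View pics/s16.png

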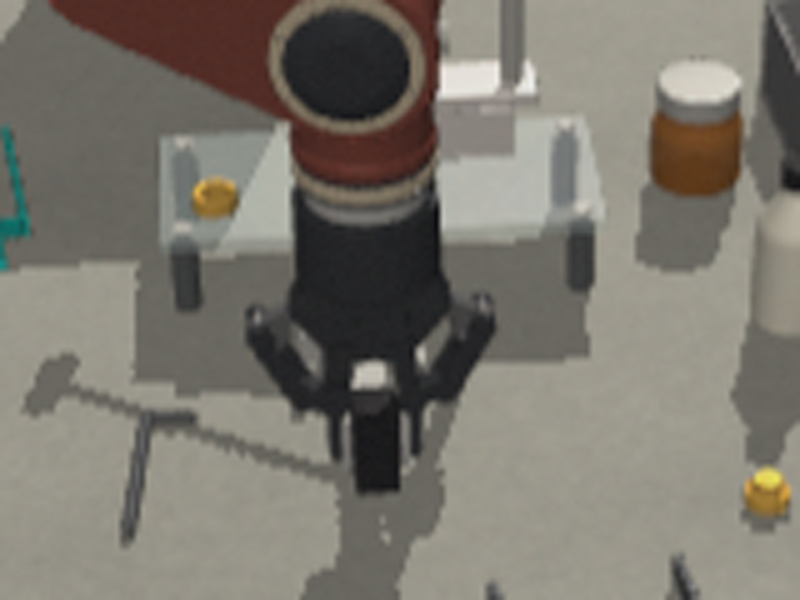

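>>> carry_out(
  commands=[
    [[-0.42, -0.05, 0], [0, 0, -0.03], 1],
    [[-0.41, -0.05, 0], [0, 0, -0.03], 1],
    [[-0.41, -0.05, 0], [0, 0, -0.03], 1],
    [[-0.41, -0.05, 0], [0, 0, -0.03], 1],
    [[-0.41, -0.05, 0], [0, 0, -0.03], 1],
    [[-0.41, -0.05, 0], [0, 0, -0.03], 1],
    [[-0.41, -0.06, 0], [0, 0, -0.03], 1],
    [[-0.41, -0.06, 0], [0, 0, -0.03], 1],
  ],
)

```text
time: 23.05
tcp_pos: [0.4927, -0.1069, 0.0611]
tcp_rot: [0.717, 0.697, 0.0, -0.0]
wrist_force: [0.1, 1.4, -2.0]
finger_gap: 0.275
```

>>> carry_out(
  commands=[
    [[-0.41, -0.06, 0], [0, 0, -0.03], 1],
    [[-0.41, -0.06, 0], [0, 0, -0.03], 1],
    [[-0.41, -0.06, 0], [0, 0, -0.03], 1],
    [[-0.41, -0.06, 0], [0, 0, -0.03], 1],
    [[-0.41, -0.06, 0], [0, 0, -0.03], 1],
    [[-0.41, -0.06, 0], [0, 0, -0.03], 1],
    [[-0.41, -0.07, 0], [0, 0, -0.03], 1],
    [[-0.41, -0.07, 0], [0, 0, -0.03], 1],
  ],
)

```text
time: 23.85
tcp_pos: [0.4787, -0.1886, 0.061]
tcp_rot: [0.709, 0.705, 0.0, -0.0]
wrist_force: [1.1, 1.1, -2.7]
finger_gap: 0.278
```

Run:
```python
from h import *
plan([.4795,-.278,.0605],90,9,1)
f=snap('top','top17');crop(f,230,170,390,290,5,'t17.png')
```

```text
t 23.85 tcp [ 0.4787 -0.1886  0.061 ] yaw 89.65 tilt [-0.0001  0.0001] F [ 1.1  1.1 -2.7] gap 0.278 q [-0.52 -0.01  2.02  0.    1.13 -0.51]
[[[-0.4, 0.01, 0.0], [0, 0, np.float64(-0.01)], 1], [[-0.4, 0.01, 0.0], [0, 0, np.float64(-0.01)], 1], [[-0.4, 0.01, 0.0], [0, 0, np.float64(-0.01)], 1], [[-0.4, 0.01, 0.0], [0, 0, np.float64(-0.01)], 1], [[-0.4, 0.0, 0.0], [0, 0, np.float64(-0.01)], 1], [[-0.4, 0.0, 0.0], [0, 0, np.float64(-0.01)], 1], [[-0.4, 0.0, 0.0], [0, 0, np.float64(-0.01)], 1], [[-0.4, 0.0, 0.0], [0, 0, np.float64(-0.01)], 1], [[-0.4, 0.0, 0.0], [0, 0, np.float64(-0.01)], 1]]
```

View pics/t17.png

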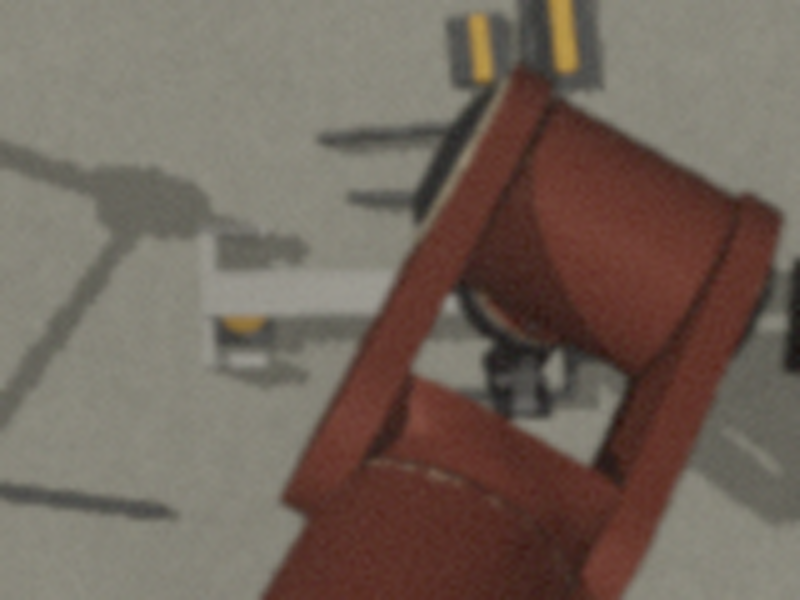

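>>> carry_out(
  commands=[
    [[-0.4, 0.02, 0], [0, 0, -0.07], 1],
    [[-0.4, 0, 0], [0, 0, 0], 1],
    [[-0.4, 0, 0], [0, 0, 0], 1],
    [[-0.4, 0, 0], [0, 0, 0], 1],
    [[-0.4, 0, 0], [0, 0, 0], 1],
    [[-0.4, 0, 0], [0, 0, 0], 1],
    [[-0.4, 0, 0], [0, 0, 0], 1],
    [[-0.4, 0, 0], [0, 0, 0], 1],
  ],
)

```text
time: 24.7
tcp_pos: [0.4793, -0.2686, 0.061]
tcp_rot: [0.707, 0.707, -0.0, -0.0]
wrist_force: [0.9, 0.7, -1.3]
finger_gap: 0.274
```

>>> carry_out(
  commands=[
    [[-0.4, 0, 0], [0, 0, 0], 1],
    [[0.12, 0, 0], [0, 0, 0], 1],
    [[0, 0, 0], [0, 0, 0], 1],
  ],
)

```text
time: 25.0
tcp_pos: [0.4792, -0.2747, 0.061]
tcp_rot: [0.707, 0.707, 0.0, -0.0]
wrist_force: [-0.5, 0.1, -2.1]
finger_gap: 0.273
```

Run:
```python
from h import *
st()
f=snap('top','top18');crop(f,260,140,420,260,5,'t18.png')
```

```text
t 25.0 tcp [ 0.4792 -0.2747  0.061 ] yaw 89.98 tilt [-0.0002  0.0004] F [-0.5  0.1 -2.1] gap 0.273 q [-0.66  0.08  1.92  0.    1.13 -0.65]
```

View pics/t18.png

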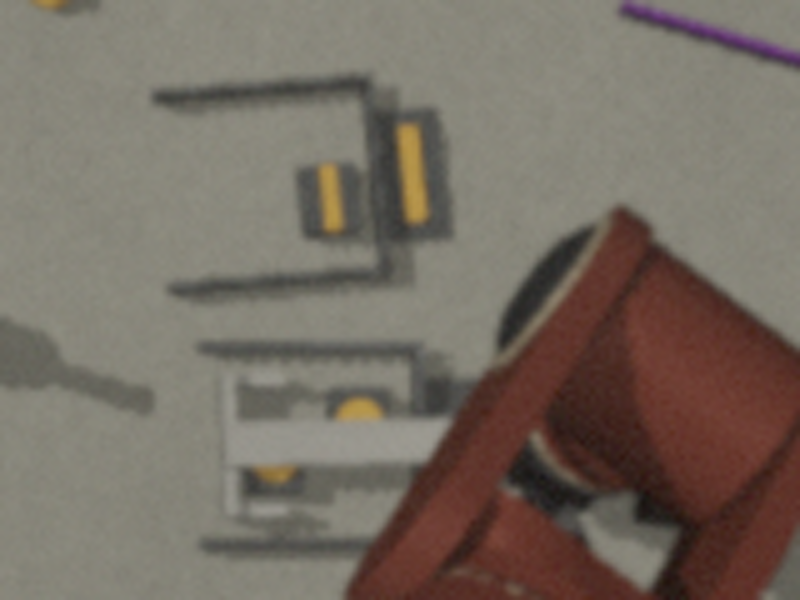

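>>> carry_out(
  commands=[
    [[0, 0, -0.3], [0, 0, 0], 1],
    [[0, 0, -0.5], [0, 0, 0], 1],
    [[0, 0, -0.6], [0, 0, 0], 1],
    [[0, 0, 0], [0, 0, 0], 1],
  ],
)

```text
time: 25.45
tcp_pos: [0.4814, -0.2761, 0.1001]
tcp_rot: [0.707, 0.707, 0.0, 0.003]
wrist_force: [-0.3, -0.3, -2.4]
finger_gap: 0.268
```

Run:
```python
from h import *
plan([.463,-.377,.093],-5,20,1)
f=snap('top','top19');crop(f,260,140,420,260,5,'t19.png')
```

```text
t 25.45 tcp [ 0.4814 -0.2761  0.1001] yaw 90.01 tilt [ 0.0055 -0.0042] F [-0.3 -0.3 -2.4] gap 0.268 q [-0.65  0.03  1.91  0.    1.2  -0.66]
[[[-0.2, -0.04, 0.01], [0, 0, np.float64(0.95)], 1], [[-0.2, -0.02, 0.01], [0, 0, np.float64(0.95)], 1], [[-0.21, -0.0, 0.01], [0, 0, np.float64(0.95)], 1], [[-0.2, 0.01, 0.01], [0, 0, np.float64(0.95)], 1], [[-0.2, 0.03, 0.01], [0, 0, np.float64(0.95)], 1], [[-0.2, 0.05, 0.01], [0, 0, np.float64(0.95)], 1], [[-0.19, 0.06, 0.01], [0, 0, np.float64(0.95)], 1], [[-0.19, 0.08, 0.01], [0, 0, np.float64(0.95)], 1], [[-0.18, 0.1, 0.01], [0, 0, np.float64(0.95)], 1], [[-0.17, 0.11, 0.01], [0, 0, np.float64(0.95)], 1], [[-0.16, 0.12, 0.01], [0, 0, np.float64(0.95)], 1], [[-0.15, 0.14, 0.01], [0, 0, np.float64(0.95)], 1], [[-0.14, 0.15, 0.01], [0, 0, np.float64(0.95)], 1], [[-0.13, 0.16, 0.01], [0, 0, np.float64(0.95)], 1], [[-0.11, 0.17, 0.01], [0, 0, np.float64(0.95)], 1], [[-0.1, 0.18, 0.01], [0, 0, np.float64(0.95)], 1], [[-0.08, 0.19, 0.01], [0, 0, np.float64(0.95)], 1], [[-0.07, 0.19, 0.01], [0, 0, np.float64(0.95)], 1], [[-0.05, 0.2, 0.01], [0, 0, np.float64(0.95)], 1], [[-0.04, 0.2, 0.01], [0, 0, np.float64(0.95)], 1]]
```

View pics/t19.png

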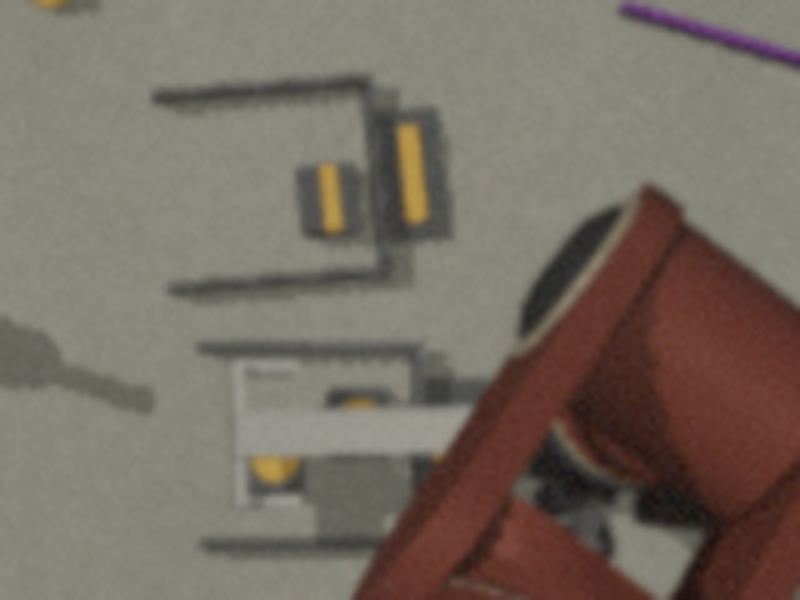

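Blocks stayed put as the head lifted. Swinging the probe back toward the rest, staying high.

>>> carry_out(
  commands=[
    [[-0.2, -0.04, 0], [0, 0, 0.95], 1],
    [[-0.2, -0.02, 0], [0, 0, 0.95], 1],
    [[-0.21, 0, 0], [0, 0, 0.95], 1],
    [[-0.2, 0.01, 0], [0, 0, 0.95], 1],
    [[-0.2, 0.03, 0], [0, 0, 0.95], 1],
    [[-0.2, 0.05, 0], [0, 0, 0.95], 1],
    [[-0.19, 0.06, 0], [0, 0, 0.95], 1],
    [[-0.19, 0.08, 0], [0, 0, 0.95], 1],
  ],
)

```text
time: 26.3
tcp_pos: [0.4716, -0.3148, 0.0957]
tcp_rot: [0.9, 0.437, -0.0, -0.0]
wrist_force: [-0.1, -0.3, -2.2]
finger_gap: 0.275
```

>>> carry_out(
  commands=[
    [[-0.18, 0.1, 0], [0, 0, 0.95], 1],
    [[-0.17, 0.11, 0], [0, 0, 0.95], 1],
    [[-0.16, 0.12, 0], [0, 0, 0.95], 1],
    [[-0.15, 0.14, 0], [0, 0, 0.95], 1],
    [[-0.14, 0.15, 0], [0, 0, 0.95], 1],
    [[-0.13, 0.16, 0], [0, 0, 0.95], 1],
    [[-0.11, 0.17, 0], [0, 0, 0.95], 1],
    [[-0.1, 0.18, 0], [0, 0, 0.95], 1],
  ],
)

```text
time: 27.1
tcp_pos: [0.4645, -0.3549, 0.0956]
tcp_rot: [0.993, 0.12, -0.0, -0.0]
wrist_force: [0.0, -0.1, -2.1]
finger_gap: 0.272
```

>>> carry_out(
  commands=[
    [[-0.08, 0.19, 0], [0, 0, 0.95], 1],
    [[-0.07, 0.19, 0], [0, 0, 0.95], 1],
    [[-0.05, 0.2, 0], [0, 0, 0.95], 1],
    [[-0.04, 0.2, 0], [0, 0, 0.95], 1],
    [[0, 0, 0], [0, 0, 0], 1],
    [[0, 0, 0], [0, 0, 0], 1],
  ],
)

```text
time: 27.7
tcp_pos: [0.461, -0.3749, 0.0958]
tcp_rot: [0.999, -0.043, -0.0, -0.0]
wrist_force: [0.4, -0.2, -1.5]
finger_gap: 0.269
```

Run:
```python
from h import *
f=snap('side','side20');crop(f,210,200,350,350,4,'s20.png')
f=snap('top','top20');crop(f,280,140,440,260,5,'t20.png')
plan([.463,-.377,.0585],-5,6,1)
```

```text
t 27.8 tcp [ 0.4611 -0.3748  0.0958] yaw -4.93 tilt [-0.0003  0.0005] F [-0.1 -0.1 -1.5] gap 0.272 q [-0.81  0.13  1.81  0.    1.21  0.85]
[[[0.01, 0.01, 0.25], [0, 0, np.float64(0.0)], 1], [[0.01, 0.01, 0.25], [0, 0, np.float64(0.0)], 1], [[0.01, 0.01, 0.25], [0, 0, np.float64(0.0)], 1], [[0.01, 0.01, 0.25], [0, 0, np.float64(0.0)], 1], [[0.01, 0.01, 0.25], [0, 0, np.float64(0.0)], 1], [[0.01, 0.01, 0.25], [0, 0, np.float64(0.0)], 1]]
```

View pics/s20.png

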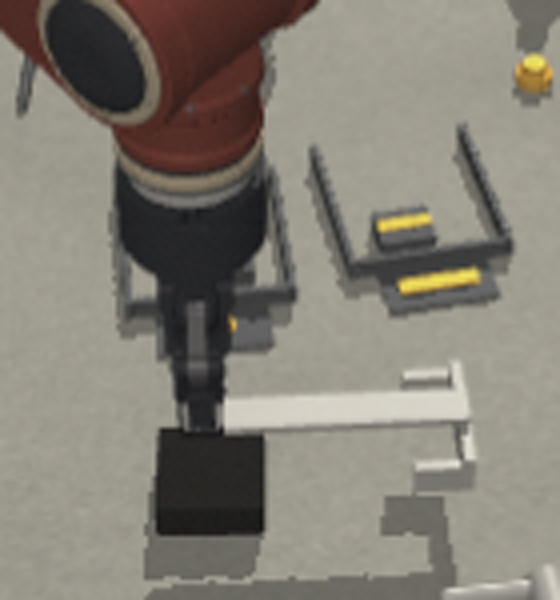

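View pics/t20.png

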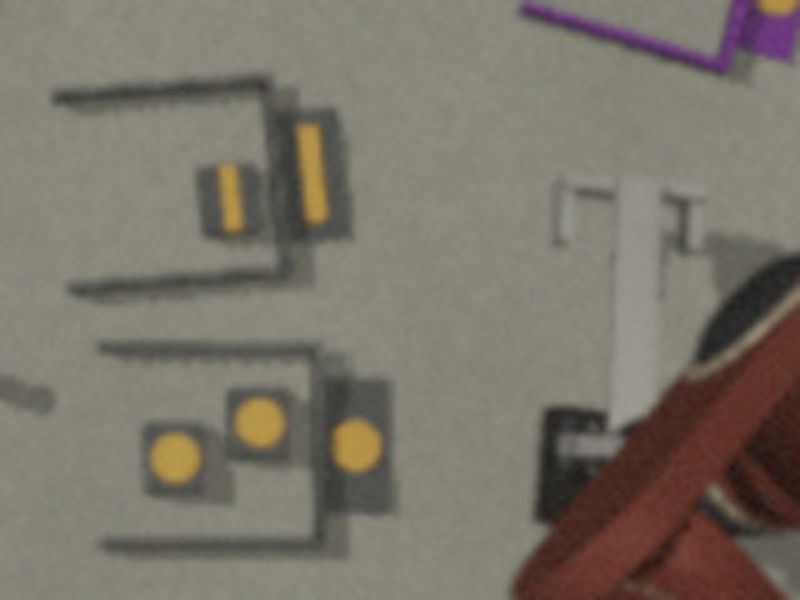

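>>> carry_out(
  commands=[
    [[0.05, 0.08, 0.25], [0, 0, 0], 1],
    [[0.02, 0, 0.3], [0, 0, 0], 1],
    [[0, 0, 0.3], [0, 0, 0], 1],
    [[0, 0, 0.3], [0, 0, 0], 1],
    [[0, 0, 0.25], [0, 0, 0], 1],
    [[0, 0, 0.06], [0, 0, 0], 1],
    [[0, 0, 0], [0, 0, 0], 1],
    [[0, 0, 0], [0, 0, 0], 1],
  ],
)

```text
time: 28.6
tcp_pos: [0.4628, -0.3773, 0.0595]
tcp_rot: [0.999, -0.044, 0.0, 0.0]
wrist_force: [0.8, 0.2, -1.8]
finger_gap: 0.276
```

Run:
```python
from h import *
st()
f=snap('side','side21');crop(f,210,200,350,350,4,'s21.png')
st()
```

```text
t 28.6 tcp [ 0.4628 -0.3773  0.0595] yaw -5.01 tilt [ 0. -0.] F [ 0.8  0.2 -1.8] gap 0.276 q [-0.81  0.18  1.82 -0.    1.14  0.85]
t 28.65 tcp [ 0.4628 -0.3773  0.0596] yaw -5.01 tilt [ 0.0001 -0.0001] F [-0.9 -0.4 -2.9] gap 0.273 q [-0.81  0.18  1.82 -0.    1.14  0.85]
```

View pics/s21.png

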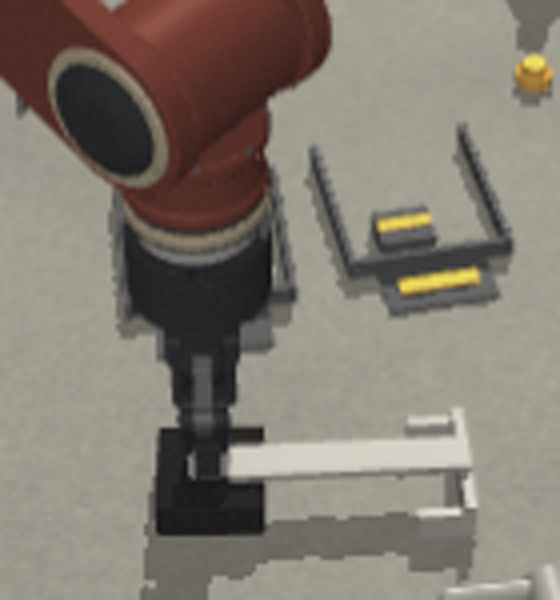

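>>> carry_out(
  commands=[
    [[0, 0, 0.03], [0, 0, 0], 1],
    [[0, 0, 0.03], [0, 0, 0], 1],
    [[0, 0, 0], [0, 0, 0], 1],
    [[0, 0, 0], [0, 0, 0], 1],
  ],
)

```text
time: 29.05
tcp_pos: [0.4629, -0.3775, 0.059]
tcp_rot: [0.999, -0.044, -0.0, 0.0]
wrist_force: [-2.9, 1.8, 5.6]
finger_gap: 0.273
```

>>> carry_out(
  commands=[
    [[0, 0, -0.02], [0, 0, 0], 1],
    [[0, 0, 0], [0, 0, 0], 0.4],
    [[0, 0, 0], [0, 0, 0], -0.2],
    [[0, 0, 0], [0, 0, 0], -1],
    [[0, 0, 0], [0, 0, 0], -1],
    [[0, 0, 0], [0, 0, 0], -1],
    [[0, 0, 0], [0, 0, 0], -1],
    [[0, 0, 0], [0, 0, 0], -1],
  ],
)

```text
time: 29.85
tcp_pos: [0.4628, -0.3773, 0.0585]
tcp_rot: [0.999, -0.044, 0.0, 0.0]
wrist_force: [-0.3, -0.3, 0.4]
finger_gap: 1.005
```

>>> carry_out(
  commands=[
    [[0, 0, -0.2], [0, 0, 0], -1],
    [[0, 0, -0.4], [0, 0, 0], -1],
    [[0, 0, -0.6], [0, 0, 0], -1],
    [[0, 0, -0.8], [0, 0, 0], -1],
    [[0, 0, -0.8], [0, 0, 0], -1],
    [[0, 0, -0.8], [0, 0, 0], -1],
    [[0, 0, -0.8], [0, 0, 0], -1],
    [[0, 0, -0.4], [0, 0, 0], -1],
  ],
)

```text
time: 30.65
tcp_pos: [0.4638, -0.3783, 0.1826]
tcp_rot: [0.999, -0.044, 0.002, 0.002]
wrist_force: [-0.1, -1.1, 0.7]
finger_gap: 0.999
```

>>> carry_out(
  commands=[
    [[-0.7, 0.7, 0], [0, 0, 0], -1],
    [[-0.7, 0.7, 0], [0, 0, 0], -1],
    [[-0.7, 0.7, 0], [0, 0, 0], -1],
    [[-0.7, 0.7, 0], [0, 0, 0], -1],
    [[-0.7, 0.7, 0], [0, 0, 0], -1],
    [[-0.7, 0.7, 0], [0, 0, 0], -1],
    [[-0.3, 0.3, 0], [0, 0, 0], -1],
    [[0, 0, 0], [0, 0, 0], -1],
  ],
)

```text
time: 31.45
tcp_pos: [0.3402, -0.4802, 0.1789]
tcp_rot: [0.999, -0.045, 0.0, 0.0]
wrist_force: [0.7, 0.7, -0.3]
finger_gap: 0.999
```

Run:
```python
from h import *
st()
f=snap('side','side22');crop(f,210,200,350,350,4,'s22.png')
f=snap('top','top22');crop(f,280,140,440,260,5,'t22.png')
```

```text
t 31.45 tcp [ 0.3402 -0.4802  0.1789] yaw -5.12 tilt [ 0.0003 -0.0002] F [ 0.7  0.7 -0.3] gap 0.999 q [-1.08  0.02  1.77  0.    1.35  0.58]
```

View pics/s22.png

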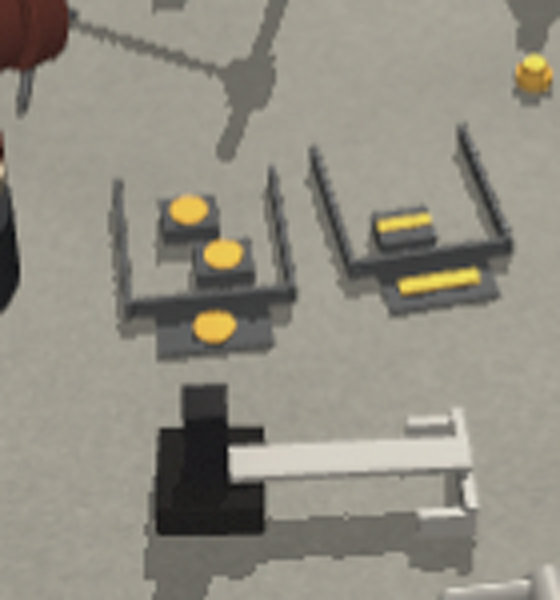

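View pics/t22.png

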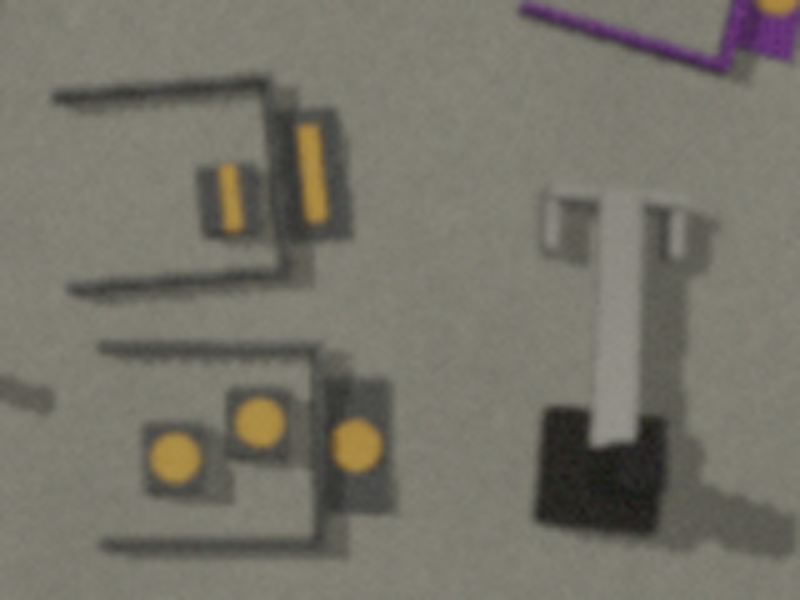

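View pics/top22.png

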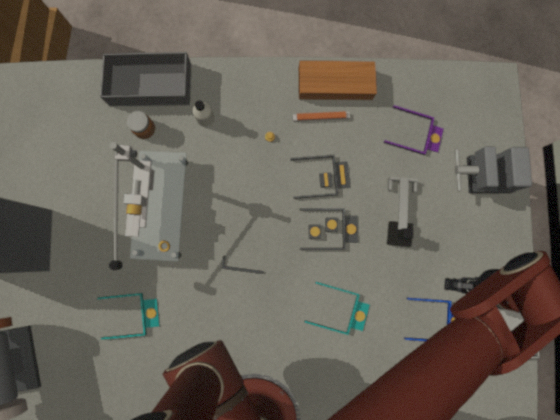

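The discs are in the disc nest at crop (175,458) and (260,423), and the bar is in the bar nest at (231,199). The probe is back in place on its pad and the bystanders haven't moved. One numeric check, then I'll hand in.

Run:
```python
from h import *
t=load('top22.pkl')
T=lambda U,V,z:p2w(t,(U+.5)/5-.5+280,(V+.5)/5-.5+140,z)[:2]
for n,U,V,o,a in(("r",175,458,(.4763,-.1765),-.3),("r",260,423,(.4763,-.1765),-.3),("b",231,199,(.6127,-.1565),4.4)):
    a=np.radians(a);d=T(U,V,.016)-np.array(o);print(n,d@[np.cos(a),np.sin(a)],d@[-np.sin(a),np.cos(a)])
env.sign_off(); print("handed in")
```

```text
r -0.006013327247016277 0.017806500210454313
r 0.011770174366443122 -0.02562448547619435
b -0.011971177920323444 -0.032179673017982975
the job is handed in; nothing more can be done
handed in
```

I slid all three blocks into their matching nests with the rake probe, stood it back on its rest, let go and handed the job in at about 31.5 s of the 69 s. No verdict is reported.

- **What I did:** I drew the free disc block into the pass nest, then the bar block into the reject nest. For the block under the clear plate, I slid the head in beside it, moved it sideways behind the block, and pulled the block out into the pass nest.
- **Blocks:** From the last top picture, the disc centres are at about (-6, +18) mm and (+12, -26) mm in the pass nest, and the bar is at about (-12, -32) mm in the reject nest. All are inside the limits and look flat.
- **Probe and surroundings:** In the pictures the probe stands level on its pad where it started, and the bystanders look unmoved. I did not measure either one again. The open gripper was more than 0.15 m from the probe, with no real wrist force (under about 1 N).
- **What disagreed:** The two cameras differed by about 2–4 mm. The head was about 5 mm off the reject nest's axis before it went in, so I shifted it over. The probe needed about 1.5 mm more lowering at the end, and touched down with about 6 N. No check failed.

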